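Clamp a suction cup with the ring collar and turning bar

TASK

Clamp the suction cup for its leak test: take the red-handled bar from its rack, stand it in the holes of the brass collar and push the collar round clockwise (seen from above), moving the bar to a fresh hole each time it nears the yellow keeper, until the foot presses firmly on the cup's valve; stop by feel, at about 15 to 20 newtons on the cup, for well over 30 cracks it. Turn the collar with the bar only, without pushing on the clamp with the hand or forcing the bar, then stand the bar back in its own socket and leave the other things alone.

Things in the scene. Friction and masses are not known exactly. Their poses are not given: they have to be found in the camera images.
- clamp: bench clamp for suction cups: fixed grey base plate 275 x 130 x 14 mm; origin at its underside, on the axis of its upright threaded stud (28 mm thick, top 213 mm above the table). Its own +x axis points from the stud to the cup, 140 mm away; it may be turned by up to 0.4 rad
- press_arm: blue arm on the stud, 18 mm thick, carrying the brass collar; it moves only straight down or up. Origin on the stud axis at its underside, 150 mm above the table at the start; +x runs to the cup. Its weight does not move it, only the collar does
- foot_over (a point): point on the arm's underside over the cup, on the axis of the black rubber foot (32 mm across) that hangs there. How far the foot hangs was set by the last user and is not measured: its gap to the valve is 22 to 28 mm, which takes 140 to 180 degrees of turning, then up to about 15 degrees more to press
- keeper (a point): yellow keeper on the arm, over the rear of the collar: point on its plate's top, 48 mm from the stud axis towards the cup. Plate 6 mm thick, top 10 mm above the collar. It covers the holes but for 75 degrees either side of the arm's -x direction (away from the cup), so a bar in a hole can swing only from 62 degrees one side to 62 the other
- collar_mid (a point): centre of the top face of the eight-sided brass collar (120 mm across, 20 mm thick), 190 mm above the table at the start. Clockwise turning (from above) lowers it and the arm 9 mm per radian; it stays where left. A bar in a hole needs 2 to 5 N sideways while the foot is free; each 10 N of the foot on the cup adds about 2 N
- hole0 (a point): mouth of one of eight collar holes, on its axis at the collar's top face, 44 mm from the collar's axis, 45 degrees apart, numbered anticlockwise from above. About 17 mm across (squarish), 16 mm deep to its floor; moves with the collar
- hole1 (a point): mouth of one of eight collar holes, on its axis at the collar's top face, 44 mm from the collar's axis, 45 degrees apart, numbered anticlockwise from above. About 17 mm across (squarish), 16 mm deep to its floor; moves with the collar
- hole2 (a point): mouth of one of eight collar holes, on its axis at the collar's top face, 44 mm from the collar's axis, 45 degrees apart, numbered anticlockwise from above. About 17 mm across (squarish), 16 mm deep to its floor; moves with the collar
- hole3 (a point): mouth of one of eight collar holes, on its axis at the collar's top face, 44 mm from the collar's axis, 45 degrees apart, numbered anticlockwise from above. About 17 mm across (squarish), 16 mm deep to its floor; moves with the collar
- hole4 (a point): mouth of one of eight collar holes, on its axis at the collar's top face, 44 mm from the collar's axis, 45 degrees apart, numbered anticlockwise from above. About 17 mm across (squarish), 16 mm deep to its floor; moves with the collar
- hole5 (a point): mouth of one of eight collar holes, on its axis at the collar's top face, 44 mm from the collar's axis, 45 degrees apart, numbered anticlockwise from above. About 17 mm across (squarish), 16 mm deep to its floor; moves with the collar
- hole6 (a point): mouth of one of eight collar holes, on its axis at the collar's top face, 44 mm from the collar's axis, 45 degrees apart, numbered anticlockwise from above. About 17 mm across (squarish), 16 mm deep to its floor; moves with the collar
- hole7 (a point): mouth of one of eight collar holes, on its axis at the collar's top face, 44 mm from the collar's axis, 45 degrees apart, numbered anticlockwise from above. About 17 mm across (squarish), 16 mm deep to its floor; moves with the collar
- cup: clear suction cup under test, 54 mm across, standing mouth down on the clamp's springy rubber gasket (it yields about 1 mm for 12 N); origin at the centre of its mouth, on the gasket. It has an orange valve, 16 mm thick, whose flat top, 70 mm above the origin, the foot meets
- bar: turning bar, 90 mm long, 0.10 to 0.16 kg, standing in its rack socket at the start; origin at the centre of its lower end, own z axis up along the bar; grip it about 52 mm up. Lower 34 mm: steel pin 12 mm thick with a tapered end (4.5 mm long); above it a round red handle 22 mm thick, 56 mm long
- socket (a point): mouth of the bar's own socket in the grey rack (rack 70 x 150 x 36 mm, fixed), at the rack's top, 36 mm above the table; the socket is 16 mm across, 26 mm deep. A second tool with a short blue handle stands in the other socket, 75 mm along this point's own +y axis (the row of sockets), and is to be left alone
- probe: short blue-handled tool standing in the rack, 50 mm long, 18 mm thick; leave alone
- kitcup0: spare suction cup, 54 mm across, 70 mm high, standing in the grey kit tray; leave alone
- kitcup1: spare suction cup, 54 mm across, 70 mm high, standing in the grey kit tray; leave alone
- kitcup2: spare suction cup, 54 mm across, 70 mm high, standing in the grey kit tray; leave alone
- pump: hand pump lying in the kit tray; leave alone
- valve_jar: white jar with blue lid, 72 mm across, 64 mm high; leave alone
- lotion: green bottle, 56 mm across, 150 mm high; leave alone
Mind the look-alikes: they are no part of the job. What is shaped like the bar but blue is not meant.

How it is judged:
On the way:
1. the foot presses on the cup with more than 8 N while the bar is out of its rack (contact force between cup and press_arm above 8 N and horizontal distance between bar and socket above 0.05 m), for 0.3 s.
At the end, for the whole second after the job is handed in: The foot presses on the upright cup with 8 to 30 N, and the bar stands at rest and upright (within 0.2 rad) in its own socket, within 6 mm of the socket's axis, its lower end under 18 mm above the table (contact force between cup and press_arm between 8 and 30 N and angle between cup's own z axis and vertical below 0.08 rad and linear speed of bar below 0.02 m/s and horizontal distance between bar and socket below 0.006 m and height (world z) of bar below 0.018 m and angle between bar's own z axis and vertical below 0.2 rad); the robot touches nothing.
It fails at once if the cup is pressed with more than 36 N (contact force between cup and press_arm above 36 N).
It fails at once if the bar is forced: more than 60 N between it and the clamp's arm, collar or keeper (contact force between bar and press_arm above 60 N).
It fails at once if the hand or arm pushes on the clamp's arm, collar or keeper with more than 4 N (contact force between any of the fingers, the arm and press_arm above 4 N).
It fails at once if the robot pushes on the cup with more than 3 N (contact force between any of the fingers, the arm and cup above 3 N).
It fails at once if a bystander is moved by more than 25 mm (distance of any of probe, kitcup0, kitcup1, kitcup2, pump, valve_jar, lotion from where it was at the start of the episode above 0.025 m).
It also fails if it takes over 72 s, if anything falls off the work surface, if the arm or the gripper's body presses on something with over 40 N, if the wrist force passes 120 N, or if a joint passes its speed limit or range.

ROBOT

A 7-joint arm with a two-finger parallel gripper is mounted at the origin on the work surface. World frame = base frame: x ahead of the robot, y to its left, z up, the work surface at z = 0. Lengths are in m, angles in rad, forces in N, time in s.
With the tool pointing down it reaches from about 0.4 to 0.85 m from the base axis. Payload 4.5 kg.
Tool frame: the origin (TCP) lies at the very end of the fingers, on their centre line; the grasp point (between the pads) lies behind it (r.grip_depth is the z of the grasp point in the tool frame, in m); z points along the fingers, y is the direction in which the jaws open and shut (so a half turn about z gives the same grasp; the last joint's range is limited). The gripper opens to 88 mm and grips with 3 to 60 N. Pads are 18 mm wide; open, the fingers measure 123 mm over their backs; the gripper's body (75 mm by 187 mm) begins 45 mm behind the grasp point.
Start: joints at [-1.25, 0.689, -0.195, 1.565, 0.157, 0.902, -0.215], TCP at [0.177, 0.6, 0.202] pointing down, gripper open.
Joint ranges: [-3.01, 3.01], [-0.46, 2.08], [-1.47, 1.51], [0.13, 2.56], [-1, 4.14], [0.04, 2.09], [-2.66, 2.66]. Speed limits (rad/s): [2.57, 2.57, 3.14, 3.14, 3.14, 3.14, 3.14].

INTERFACE

Orientations are given as a unit quaternion [x, y, z, w].
In Python, from plant import sensors, cams, r gives the robot as it stands. The module is installed in compiled form; this text tells all that it offers.
- The arm moves only by the tool drive_tool, never from a script. Its argument "series" is a list that holds one entry, the list of rows, each a list of 5 numbers: the shift along the world's x, y, z in mm, then the turn about the world's z in rad, then the finger opening in mm, from 0 to 88.1. A call has 1 to 10 rows; each row shifts and turns the commanded pose from where the row before left it; what a row does not reach is not made up. A row lasts 1/10 s, in which the tool goes at most 50 mm and 8.59 degrees, less where a joint would pass 70% of its speed; a pose out of reach is approached as far as the arm can. A call with a gripper value outside its range is refused whole. The fingers move at their own pace and stop on an object; "force" is the grip in N (left out, the last holds). Time passes only in rows, so rows that do not move let the fingers close. It gives the time, the measured TCP pose, the force and the opening at its end, in the units of the state.
- sensors.get_state(): the state, without advancing time (a new reading comes with each control period).
- cams.snapshot(name): name is "scene" or "top" or "wrist"; returns the picture (400x640x3 uint8, blue, green, red); there is no depth.
- cams.camera_model(name): a dict with "fx", "fy", "cx", "cy" (pixels), "camera_from_world" (4x4, takes a point from world to camera coordinates). Camera axes: x right, y down, z forward; pixel columns grow to the right and rows downward; lengths in m; the calibration is good to about 2 mm. A picture is of the moment at which its call begins: read the wrist's pose just before it. camera_model takes no time and is no camera call; for the wrist camera it gives the pose at the moment of the call.
- r.finish_job(): hands the job in, once; it reports no verdict.
Trained networks look in the newest picture that a camera, given by its name, has taken for a name from the list of things; names that differ only in an ending like _2 or _b are one class to them, and where a whole thing is asked for, a point or a joint stands for the part that bears it (a point fixed in the world has none). Each returns a list of dicts, best first, with "confidence" (0 to 1); they miss things now and then, are a little off and sometimes report something else, mostly with a low value. They report only what shows in the picture. A call takes as long as a camera call. They do not tell look-alikes from the thing itself.
- cams.trace(camera, name): "mask" (400x640 bool, what is visible of it) and "at" ([column, row] in pixels, amid what is visible of it).
- cams.mark_of(camera, name): "at" ([column, row] in pixels: a listed point, or the origin of a listed thing).
The state is a dict: "clock": time; "q": joint angles; "qd": joint speeds; "joint_torque": joint torques, N m; "tool_pos": TCP position; "eef_rot": TCP orientation; "contact_force": force on the tool from outside, world axes, zero at the start; "moment": the same for the moment, N m; "opening": opening from 0.0 (shut) to 1.0 (fully open).
Only numpy, scipy, OpenCV 4.12 (cv2) and the standard library are available. Lean on these libraries where they do the work, as an engineer would, in place of code of your own. Each camera call takes 0.05 s, during which the arm holds its last target.

## Working session

There is one attempt and no reset: what is moved stays moved. The work goes in short steps, Python scripts to look and compute and a tool call to move; the robot and the scene stay as the last step left them, time stands still between calls to the robot, and variables do not carry over. Pictures are saved under pics/ and viewed, and the job is handed in when it is done.

Besides the shell and the picture viewer there is one more tool, called after ">>>" as name(argument=value, ...), one argument or row to a line, values as JSON. drive_tool: Moves the arm, as the interface text tells. Its arguments: {"type":"object","properties":{"series":{"type":"array","items":{"type":"array","items":{"type":"array","items":{"type":"number"}}}},"force":{"type":"number"}},"required":["series"]}

```bash
ls; mkdir -p pics; python3 - <<'E'
from plant import sensors, cams, r
import cv2
s=sensors.get_state(); print(s['clock'],s['tool_pos'],s['eef_rot'],s['contact_force'],s['opening'],r.grip_depth)
for n in('scene','top'):
    im=cams.snapshot(n); cv2.imwrite(f'pics/{n}0.png',im)
    m=cams.camera_model(n); print(n,m)
    for k in ['clamp','press_arm','foot_over','keeper','collar_mid','hole0','cup','bar','socket','probe']:
        print(k,[(round(d['confidence'],2),[round(float(v),1) for v in d['at']]) for d in cams.mark_of(n,k)][:3])
print(sensors.get_state()['clock'])
E
```

```text
pics
0.0 [0.17667207 0.59875945 0.20140294] [ 1.42870249e-01  9.89740987e-01 -9.31499083e-04 -5.56172663e-05] [ 0.5362627  -0.89749623 -0.13138114] 0.9941674899185502 -0.0187
scene {'fx': 409.22806876460055, 'fy': 409.22806876460055, 'cx': 316.25878073159305, 'cy': 199.67400264862096, 'camera_from_world': array([[ 0.41615489,  0.90925654,  0.00822506, -0.27669616],
       [ 0.75330648, -0.33968432, -0.56315531, -0.37588685],
       [-0.50925872,  0.24055583, -0.82631014,  1.61610896],
       [ 0.        ,  0.        ,  0.        ,  1.        ]])}
clamp [(0.97, [299.5, 202.8])]
press_arm [(0.95, [299.5, 177.0]), (0.25, [384.6, 157.6])]
foot_over [(0.79, [323.3, 206.1]), (0.49, [304.5, 178.5])]
keeper [(0.94, [303.9, 175.2])]
collar_mid [(0.76, [296.9, 167.7]), (0.29, [392.1, 175.6])]
hole0 [(0.83, [280.6, 178.8]), (0.72, [286.9, 160.7]), (0.72, [278.8, 165.2])]
cup [(0.71, [326.8, 227.3])]
bar [(0.71, [306.3, 159.3]), (0.53, [195.8, 243.1]), (0.36, [297.3, 156.0])]
socket [(0.76, [193.0, 238.4])]
probe [(0.42, [220.1, 231.0])]
top {'fx': 372.4379064460282, 'fy': 372.4379064460282, 'cx': 318.59406156889537, 'cy': 201.18443305704156, 'camera_from_world': array([[ 0.01794259, -0.99983504, -0.00282177,  0.01314787],
       [-0.99119763, -0.01741719, -0.13123989,  0.64920993],
       [ 0.1311691 ,  0.00515172, -0.99134662,  1.04101495],
       [ 0.        ,  0.        ,  0.        ,  1.        ]])}
clamp []
press_arm [(0.57, [330.9, 248.7]), (0.45, [320.3, 260.0])]
foot_over [(0.63, [312.8, 196.0]), (0.34, [207.5, 244.1])]
keeper [(0.61, [319.5, 226.6]), (0.58, [345.2, 244.3])]
collar_mid [(0.71, [331.8, 247.8])]
hole0 [(0.95, [342.5, 256.9]), (0.85, [338.4, 232.6]), (0.81, [308.9, 251.2])]
cup [(0.67, [446.1, 175.2]), (0.31, [342.4, 243.2])]
bar [(0.55, [429.9, 216.3]), (0.47, [322.1, 229.6]), (0.46, [442.2, 244.2])]
socket [(0.97, [447.2, 240.9])]
probe [(0.53, [416.3, 248.4]), (0.4, [331.5, 246.2])]
1.1
```

View pics/scene0.png

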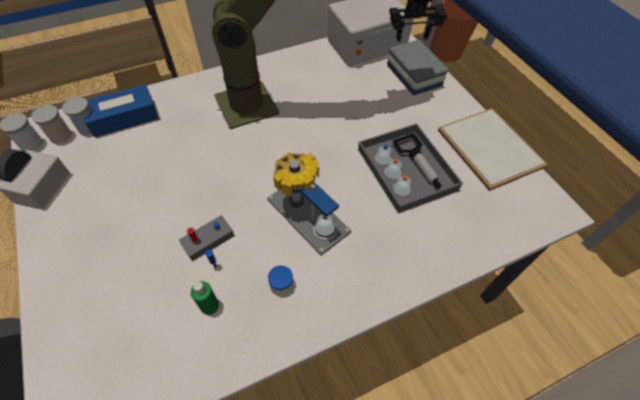

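View pics/top0.png

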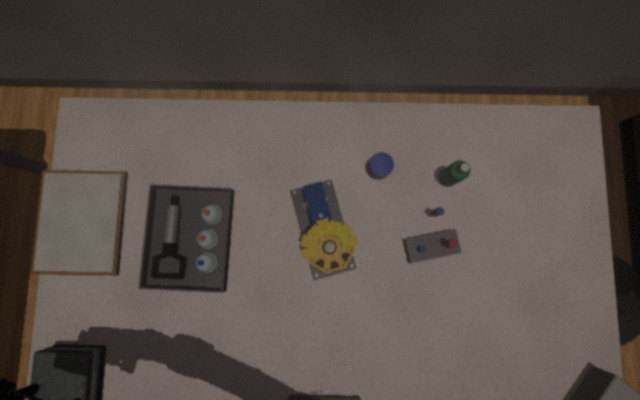

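```bash
python3 - <<'E'
import cv2
a=cv2.imread('pics/scene0.png');b=cv2.imread('pics/top0.png')
c=cv2.resize(a[130:270,170:410],None,fx=3.3,fy=3.3,interpolation=cv2.INTER_CUBIC);cv2.imwrite('pics/s0c.png',c)
c=cv2.resize(b[160:300,260:480],None,fx=3.6,fy=3.6,interpolation=cv2.INTER_CUBIC);cv2.imwrite('pics/t0c.png',c)
E
```

```text
(no output)
```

View pics/s0c.png

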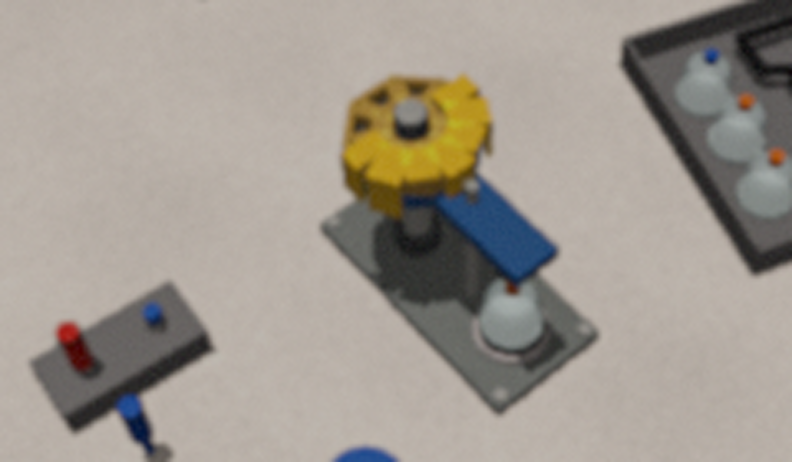

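View pics/t0c.png

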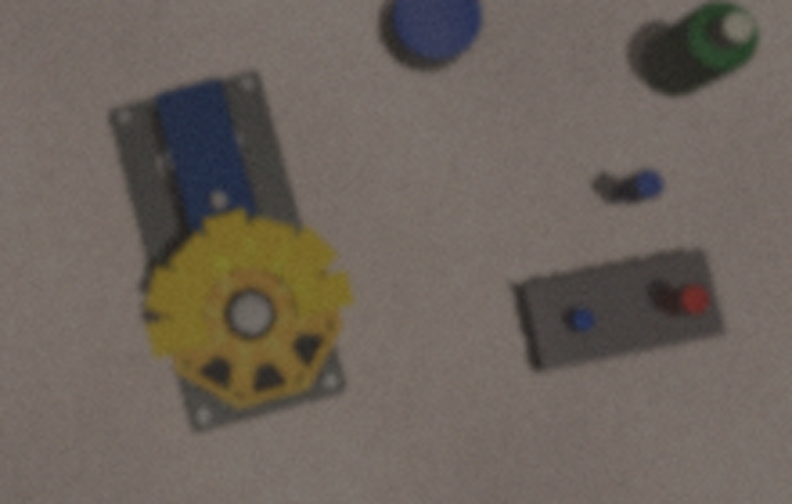

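```bash
cat > h.py <<'E'
import numpy as np,cv2
from plant import sensors,cams,r
def back(m,uv,z):
    T=np.array(m['camera_from_world']);R=T[:3,:3];c=-R.T@T[:3,3]
    d=R.T@np.array([(uv[0]-m['cx'])/m['fx'],(uv[1]-m['cy'])/m['fy'],1])
    return c+d*(z-c[2])/d[2]
def proj(m,p):
    T=np.array(m['camera_from_world']);q=T[:3,:3]@np.array(p)+T[:3,3]
    return np.array([m['fx']*q[0]/q[2]+m['cx'],m['fy']*q[1]/q[2]+m['cy']])
E
python3 - <<'E'
from h import *
np.set_printoptions(precision=4,suppress=True)
t=cams.camera_model('top');s=cams.camera_model('scene')
cr=lambda u,v:(260+u/3.6,160+v/3.6)
print('stud top',back(t,cr(250,313),.213), back(s,(170+411/3.3,130+108/3.3),.213))
print('collar',back(t,(331.8,247.8),.19),back(s,(296.9,167.7),.19))
print('keeper',back(t,(319.5,226.6),.2),back(s,(303.9,175.2),.2))
for h in [(215,371),(268,376),(308,348)]: print('hole',back(t,cr(*h),.19))
print('clamp s',back(s,(299.5,202.8),0),'arm',back(s,(299.5,177),.15),back(t,(330.9,248.7),.15))
print('foot',back(s,(323.3,206.1),.15),back(t,(312.8,196),.15),'cup',back(s,(326.8,227.3),.016))
print('socket',back(t,(447.2,240.9),.036),back(s,(193,238.4),.036))
print('bartop',back(t,cr(695,299),.1),back(s,(170+67/3.3,130+331/3.3),.1))
print('probe top',back(t,cr(581,320),.06))
# base plate screws
for h in [(123,118),(249,84),(332,381),(203,414)]: print('screw',back(t,cr(*h),.014))
E
```

```text
stud top [ 0.5156 -0.0043  0.213 ] [ 0.5161 -0.0025  0.213 ]
collar [ 0.5138 -0.0108  0.19  ] [0.5184 0.0031 0.19  ]
keeper [0.565  0.0205 0.2   ] [0.5593 0.0077 0.2   ]
hole [0.4761 0.0184 0.19  ]
hole [ 0.4734 -0.0178  0.19  ]
hole [ 0.4928 -0.0449  0.19  ]
clamp s [0.5159 0.0071 0.    ] arm [0.5243 0.0077 0.15  ] [ 0.5118 -0.0098  0.15  ]
foot [0.6483 0.0284 0.15  ] [0.6481 0.0396 0.15  ] cup [0.6462 0.0448 0.016 ]
socket [ 0.5407 -0.3483  0.036 ] [ 0.5252 -0.3457  0.036 ]
bartop [ 0.5332 -0.3423  0.1   ] [ 0.537  -0.3411  0.1   ]
probe top [ 0.5163 -0.267   0.06  ]
screw [0.6768 0.0985 0.014 ]
screw [ 0.7074 -0.006   0.014 ]
screw [ 0.464  -0.0768  0.014 ]
screw [0.4358 0.0274 0.014 ]
```

>>> drive_tool(
  series=[
    [[10,-25,30,-0.1,60],[15,-40,25,-0.1,60],[20,-40,20,-0.1,60],[20,-40,20,-0.1,60],[20,-40,10,-0.1,60],[20,-42,0,-0.1,60],[20,-42,0,-0.1,60],[20,-42,0,-0.1,60],[20,-42,0,-0.1,60],[20,-42,0,-0.1,60]],
  ],
  force=50,
)

```text
clock: 2.1
tool_pos: [0.3623, 0.2029, 0.3076]
eef_rot: [0.601, 0.799, 0.001, 0.0]
contact_force: [1.0, 0.2, -0.5]
opening: 0.681
```

>>> drive_tool(
  series=[
    [[15,-45,0,0,60],[15,-45,0,0,60],[15,-45,0,0,60],[15,-45,0,0,60],[15,-45,0,0,60],[15,-45,0,0,60],[15,-45,0,0,60],[15,-45,0,0,60],[15,-45,0,0,60],[15,-45,0,0,60]],
  ],
)

```text
clock: 3.1
tool_pos: [0.5122, -0.2472, 0.3073]
eef_rot: [0.6, 0.8, 0.0, 0.0]
contact_force: [0.8, -0.1, 0.3]
opening: 0.68
```

```bash
python3 - <<'E'
from h import *
s=sensors.get_state();print(s['clock'],s['tool_pos'],s['eef_rot'],s['q'],s['contact_force'])
m=cams.camera_model('wrist');print(m['camera_from_world'],m['fx'])
cv2.imwrite('pics/w1.png',cams.snapshot('wrist'))
T=m['camera_from_world'];print('campos',-T[:3,:3].T@T[:3,3])
print('bar at',proj(m,[.535,-.342,.1]))
E
```

```text
3.1 [ 0.51221704 -0.247227    0.30734645] [5.99786444e-01 8.00160065e-01 2.84037028e-04 1.05999394e-04] [ 0.22813463  0.50552855  0.23379302  1.60597516 -0.13066379  1.04508543
  0.78369778] [ 0.77740635 -0.08035257  0.28534474]
[[ 9.59520266e-01  2.81639534e-01  1.80727720e-04 -4.21733909e-01]
 [ 2.67049308e-01 -9.10016177e-01  3.17104438e-01 -4.38158302e-01]
 [ 8.94736114e-02 -3.04219872e-01 -9.48390607e-01  3.69621255e-01]
 [ 0.00000000e+00  0.00000000e+00  0.00000000e+00  1.00000000e+00]] 328.8713959645144
campos [ 0.48860075 -0.16750807  0.48956349]
bar at [321.32403022 231.79123289]
```

View pics/w1.png

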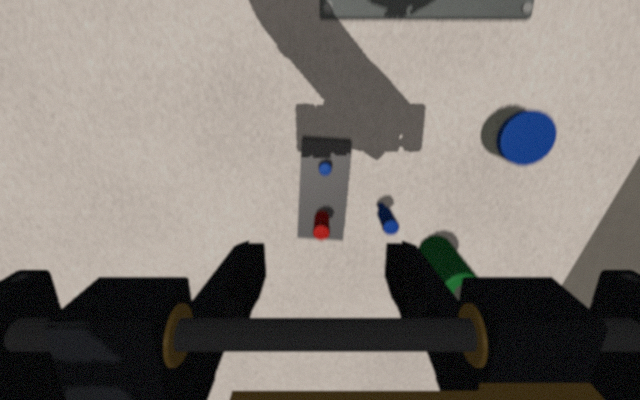

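```bash
python3 - <<'E'
from h import *
im=cv2.imread('pics/w1.png');cv2.imwrite('pics/w1c.png',cv2.resize(im[120:260,270:430],None,fx=4,fy=4,interpolation=cv2.INTER_CUBIC))
m=cams.camera_model('wrist')
b,g,rr=[im[...,i].astype(int) for i in range(3)]
k=(rr>90)&(g<70)&(b<70); k[250:]=0
ys,xs=np.nonzero(k);print(len(xs),xs.min(),xs.max(),ys.min(),ys.max())
def cyl(c,r_,z0,z1):
    pts=[proj(m,[c[0]+r_*np.cos(a),c[1]+r_*np.sin(a),z]) for z in(z0,z1) for a in np.linspace(0,6.28,40)]
    M=np.zeros((400,640),np.uint8);h=cv2.convexHull(np.array(pts,np.float32).reshape(-1,1,2));cv2.fillPoly(M,[np.round(h*16).astype(int)],1,shift=4);return M
M=cyl((.535,-.342),.011,.044,.1);ys,xs=np.nonzero(M);print(xs.min(),xs.max(),ys.min(),ys.max())
best=max(((lambda M:((M>0)&k).sum()/((M>0)|k).sum())(cyl((x,y),.011,.044,.1)),x,y) for x in np.arange(.525,.546,.001) for y in np.arange(-.352,-.331,.001));print(best)
E
```

```text
189 313 329 225 238
315 332 200 231
(np.float64(0.3665987780040733), np.float64(0.534), np.float64(-0.352))
```

View pics/w1c.png

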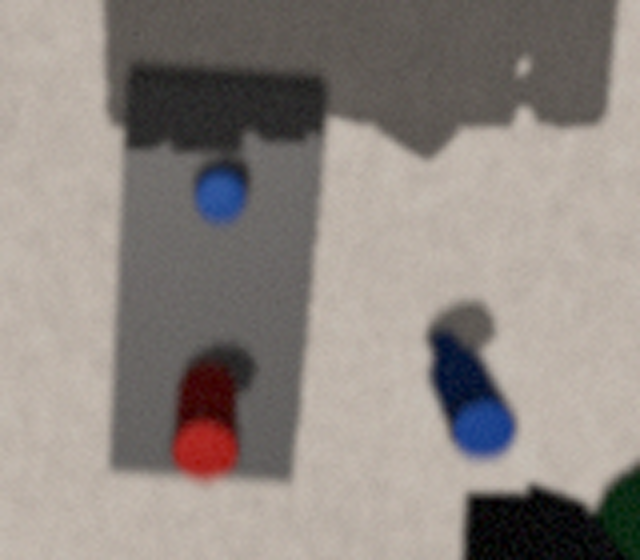

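```bash
python3 - <<'E'
from h import *
s=sensors.get_state();print(s['clock'],s['tool_pos'])
im=cams.snapshot('wrist');m=cams.camera_model('wrist');cv2.imwrite('pics/w2.png',im)
print(proj(m,[.535,-.342,.1]))
b,g,rr=[im[...,i].astype(int) for i in range(3)]
k=(rr>150)&(g<90)&(b<90); k[260:]=0
ys,xs=np.nonzero(k);print(len(xs),xs.mean(),ys.mean(),back(m,(xs.mean(),ys.mean()),.1))
k=(b>150)&(rr<100)&(g<120)&(np.arange(640)[None]<350)&(np.arange(640)[None]>290);ys,xs=np.nonzero(k);print(len(xs),xs.mean(),ys.mean(),back(m,(xs.mean(),ys.mean()),.06))
E
```

```text
3.15 [ 0.5128619  -0.25726047  0.30734745]
[323.8950046  226.87824119]
152 322.6907894736842 222.58552631578948 [ 0.53187314 -0.3366203   0.1       ]
0 nan nan [nan nan nan]<stdin>:8: RuntimeWarning: Mean of empty slice.
  ret = ret.dtype.type(ret / rcount)
```

>>> drive_tool(
  series=[
    [[7,-28,-35,0,60],[7,-28,-35,0,60],[7,-28,-35,0,60],[0,0,0,0,60],[0,0,0,0,60],[0,0,0,0,60]],
  ],
)

```text
clock: 3.8
tool_pos: [0.5338, -0.3282, 0.2037]
eef_rot: [0.599, 0.801, 0.001, 0.001]
contact_force: [0.0, -0.3, 0.4]
opening: 0.682
```

```bash
python3 - <<'E'
from h import *
s=sensors.get_state();print(s['clock'],s['tool_pos'],s['contact_force'])
m=cams.camera_model('wrist');im=cams.snapshot('wrist');cv2.imwrite('pics/w3.png',im)
s=sensors.get_state();print(s['clock'],s['tool_pos'])
b,g,rr=[im[...,i].astype(int) for i in range(3)]
k=(rr>120)&(g<80)&(b<80); k[330:]=0
ys,xs=np.nonzero(k);print(len(xs),xs.min(),xs.max(),ys.min(),ys.max(),xs.mean(),ys.mean(),back(m,(xs.mean(),ys.mean()),.1))
k=(b>130)&(rr<100)&(g<120)&(np.arange(640)[None]<350)&(np.arange(640)[None]>290);ys,xs=np.nonzero(k);print(len(xs),xs.mean(),ys.mean(),back(m,(xs.mean(),ys.mean()),.06))
E
```

```text
3.8 [ 0.53382091 -0.32815786  0.20365032] [ 0.0213368  -0.29988388  0.37753872]
3.85 [ 0.53402447 -0.32823326  0.20401595]
101 312 329 197 206 319.7227722772277 201.92079207920793 [ 0.53465775 -0.34790618  0.1       ]
0 nan nan [nan nan nan]<stdin>:8: RuntimeWarning: Mean of empty slice.
  ret = ret.dtype.type(ret / rcount)
```

View pics/w3.png

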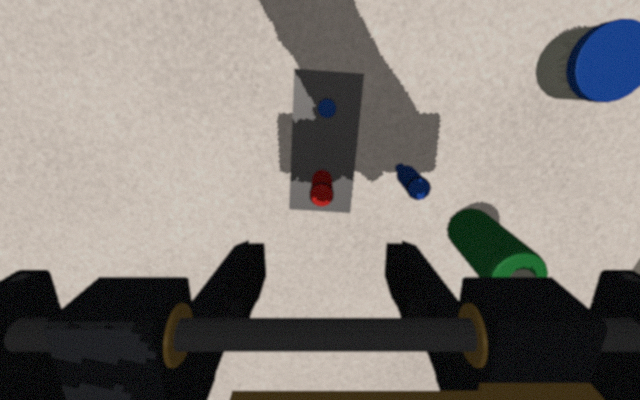

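```bash
python3 - <<'E'
from h import *
im=cv2.imread('pics/w3.png');m=cams.camera_model('wrist')
b,g,rr=[im[...,i].astype(int) for i in range(3)]
k=(rr-np.maximum(g,b)>35); k[240:]=0
ys,xs=np.nonzero(k);print(len(xs),xs.min(),xs.max(),ys.min(),ys.max())
for y in range(165,210,3):
    x=np.nonzero(k[y])[0]; print(y,(x.min(),x.max(),rr[y,x].mean().round()) if len(x) else '')
for c in [(.535,-.342),(.534,-.340),(.534,-.346)]: print(c,proj(m,[*c,.1]),proj(m,[c[0],c[1],.044]), proj(m,[c[0],c[1]-.011,.1]))
print('bottle',back(m,(521,268),.15),'jar',back(m,(610,60),.064))
cv2.imwrite('pics/w3c.png',cv2.resize(im[160:220,280:440],None,fx=5,fy=5,interpolation=cv2.INTER_CUBIC))
E
```

```text
619 311 332 170 206
165 
168 
171 (np.int64(318), np.int64(325), np.float64(61.0))
174 (np.int64(314), np.int64(329), np.float64(64.0))
177 (np.int64(313), np.int64(330), np.float64(65.0))
180 (np.int64(313), np.int64(331), np.float64(64.0))
183 (np.int64(313), np.int64(330), np.float64(55.0))
186 (np.int64(314), np.int64(329), np.float64(75.0))
189 (np.int64(312), np.int64(330), np.float64(81.0))
192 (np.int64(311), np.int64(331), np.float64(82.0))
195 (np.int64(311), np.int64(332), np.float64(82.0))
198 (np.int64(311), np.int64(331), np.float64(101.0))
201 (np.int64(312), np.int64(330), np.float64(148.0))
204 (np.int64(314), np.int64(328), np.float64(161.0))
207 
(0.535, -0.342) [321.65862554 195.92484972] [322.03353785 179.29448925] [318.33961734 206.68721868]
(0.534, -0.34) [321.22258627 193.64971693] [321.66355006 177.32721737] [317.9007333  204.46187461]
(0.534, -0.346) [319.40156483 199.576882  ] [320.11161875 182.45489831] [316.1194208  210.25979273]
bottle [ 0.70477181 -0.3393564   0.15      ] jar [ 0.75318011 -0.15437197  0.064     ]
```

View pics/w3c.png

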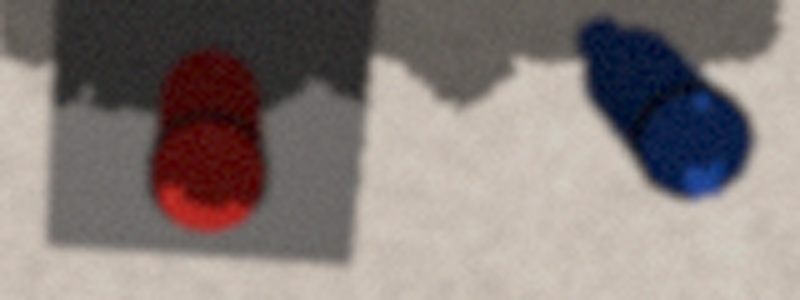

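>>> drive_tool(
  series=[
    [[1,-13,-30,0,60],[0,0,-35,0,60],[0,0,-35,0,60],[0,0,-30,0,60],[0,0,-20,0,60],[0,0,-9,0,60],[0,0,0,0,60],[0,0,0,0,60]],
  ],
)

```text
clock: 4.65
tool_pos: [0.535, -0.3427, 0.0449]
eef_rot: [0.6, 0.8, 0.0, 0.001]
contact_force: [0.7, -0.4, 0.9]
opening: 0.683
```

```bash
python3 - <<'E'
from h import *
s=sensors.get_state();print(s['clock'],s['tool_pos'],s['contact_force'])
im=cams.snapshot('wrist');cv2.imwrite('pics/w4.png',im)
E
```

```text
4.65 [ 0.53498266 -0.34274275  0.04489043] [ 0.68834354 -0.35820582  0.85499139]
```

View pics/w4.png

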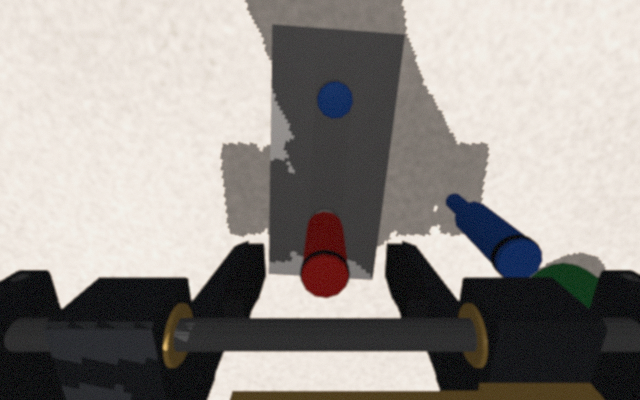

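```bash
python3 - <<'E'
from h import *
m=cams.camera_model('wrist')
print(back(m,(325,273.5),.1),back(m,(325,220),.044))
E
```

```text
[ 0.5336723  -0.33914476  0.1       ] [ 0.53322556 -0.33723307  0.044     ]
```

>>> drive_tool(
  series=[
    [[-1,3,0,0,60],[0,0,0,0,40],[0,0,0,0,20],[0,0,0,0,10],[0,0,0,0,10],[0,0,0,0,10]],
  ],
  force=50,
)

```text
clock: 5.3
tool_pos: [0.5328, -0.3396, 0.0432]
eef_rot: [0.6, 0.8, 0.0, 0.0]
contact_force: [0.7, 0.1, -0.5]
opening: 0.248
```

```bash
python3 - <<'E'
from h import *
s=sensors.get_state();print(s['clock'],s['tool_pos'],s['contact_force'],s['moment'],s['opening']*88.1,s['q'])
im=cams.snapshot('wrist');cv2.imwrite('pics/w5.png',im)
E
```

```text
5.3 [ 0.53275548 -0.33957075  0.04322489] [ 0.65894104  0.12057596 -0.47008957] [-0.17627162  0.29226981 -0.0624495 ] 21.838167994297443 [ 0.41748261  0.91196808  0.14218213  1.66767941 -0.20700071  0.5766465
  0.96312945]
```

View pics/w5.png

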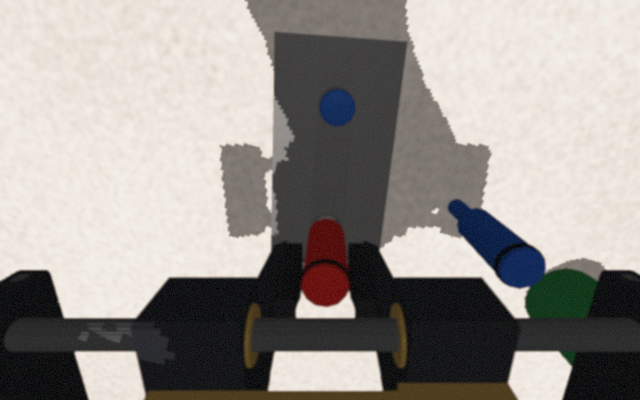

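>>> drive_tool(
  series=[
    [[0,0,20,0,10],[0,0,35,0,10],[0,0,40,-0.13,10],[-10,30,40,-0.13,10],[-12,35,40,-0.13,10],[-12,35,35,-0.13,10],[-14,35,25,-0.13,10],[-15,35,12,-0.13,10],[-15,35,0,-0.13,10],[-15,35,0,-0.15,10]],
  ],
)

```text
clock: 6.35
tool_pos: [0.4404, -0.1021, 0.2858]
eef_rot: [0.923, 0.384, 0.001, -0.0]
contact_force: [0.7, 0.1, -1.8]
opening: 0.233
```

>>> drive_tool(
  series=[
    [[0,18,0,0,10],[0,0,0,0,10],[0,0,0,0,10]],
  ],
)

```text
clock: 6.65
tool_pos: [0.4413, -0.0859, 0.2856]
eef_rot: [0.922, 0.387, 0.0, 0.0]
contact_force: [0.6, -0.3, -2.3]
opening: 0.232
```

```bash
python3 - <<'E'
from h import *
s=sensors.get_state();print(s['clock'],s['tool_pos'],s['eef_rot'],s['contact_force'],s['moment'],s['opening']*88.1,s['q'])
m=cams.camera_model('wrist');im=cams.snapshot('wrist');cv2.imwrite('pics/w6.png',im)
import pickle;pickle.dump(m,open('w6.pkl','wb'))
t=cams.snapshot('top');cv2.imwrite('pics/t6.png',t)
for k in ['collar_mid','hole0','keeper','foot_over']:
    z={'collar_mid':.19,'hole0':.19,'keeper':.2,'foot_over':.15}[k]
    print(k,[(round(d['confidence'],2),np.round(d['at'],1),np.round(back(m,d['at'],z),4)) for d in cams.mark_of('wrist',k)][:8])
print(proj(m,[.516,-.003,.213]))
E
```

```text
6.65 [ 0.44129161 -0.08592031  0.28559595] [9.21896712e-01 3.87435595e-01 3.51363436e-05 3.32682554e-04] [ 0.58977402 -0.31172993 -2.27496355] [-0.06168476  0.1027056  -0.00238998] 20.42681931155907 [-0.34080828  0.399107    0.63254529  1.97397875 -0.30653886  0.86293474
 -0.31901634]
collar_mid []
hole0 [(0.93, array([338. , 103.8]), array([ 0.4963, -0.0443,  0.19  ])), (0.91, array([266.6,  62.4]), array([0.4778, 0.0176, 0.19  ])), (0.67, array([367.8,  76.8]), array([ 0.5275, -0.0459,  0.19  ])), (0.62, array([295.5,  95.8]), array([ 0.476 , -0.0157,  0.19  ])), (0.45, array([324.5,  54. ]), array([ 0.5146, -0.0098,  0.19  ]))]
keeper []
foot_over []
[319.1512119   42.05070131]
```

View pics/w6.png

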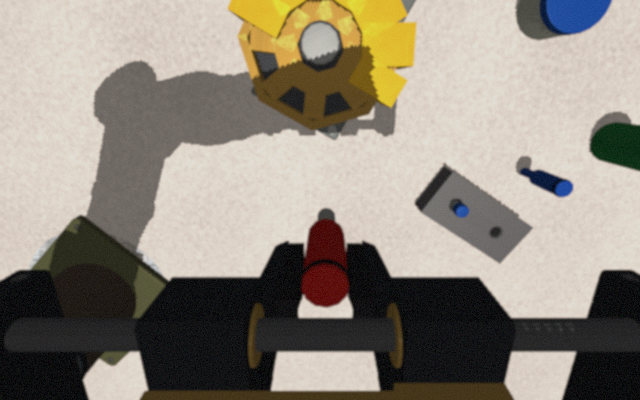

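```bash
python3 - <<'E'
from h import *
im=cv2.imread('pics/w6.png')
cv2.imwrite('pics/w6c.png',cv2.resize(im[0:140,230:430],None,fx=4,fy=4,interpolation=cv2.INTER_CUBIC))
cv2.imwrite('pics/w6d.png',cv2.resize(im[180:310,290:550],None,fx=3,fy=3,interpolation=cv2.INTER_CUBIC))
E
```

```text
(no output)
```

View pics/w6c.png

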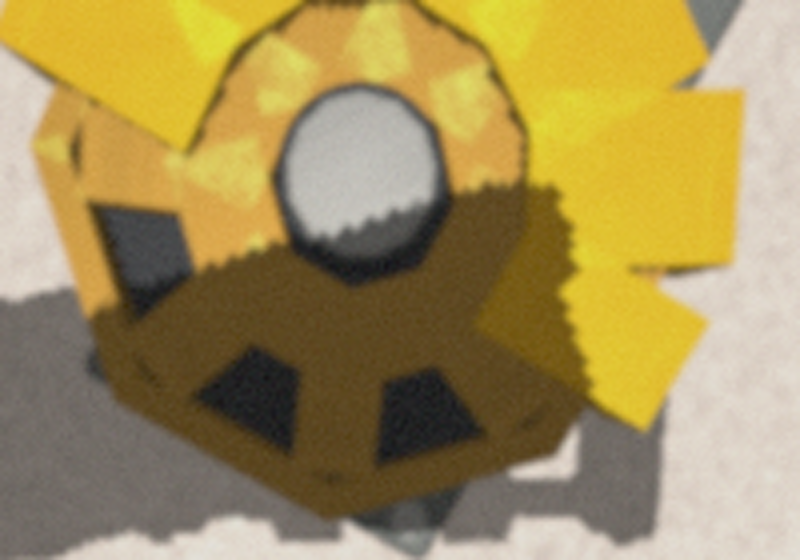

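View pics/w6d.png

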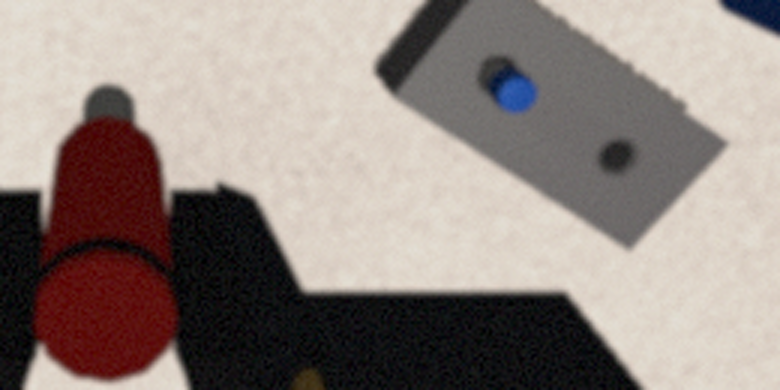

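```bash
python3 - <<'E'
from h import *
import pickle;m=pickle.load(open('w6.pkl','rb'))
np.set_printoptions(precision=4,suppress=True)
st=back(m,(320,43),.213);print('stud',st)
H=np.array([back(m,p,.19) for p in [(266,64),(292.5,100),(337,104.5)]])
print(H)
from scipy.optimize import least_squares
f=lambda v:(np.c_[v[0]+.044*np.cos(v[2]+np.radians([-45,0,45])),v[1]+.044*np.sin(v[2]+np.radians([-45,0,45]))]-H[:,:2]).ravel()
o=least_squares(f,[.516,-.003,np.radians(196)]);print(o.x,np.degrees(o.x[2]),o.fun*1000)
print('socket',back(m,(495.5,231.5),.036))
print('bar tip pred',proj(m,[.4413,-.0859,.2524]),'top',proj(m,[.4413,-.0859,.3424]))
E
```

```text
stud [ 0.516  -0.0039  0.213 ]
[[ 0.4766  0.0171  0.19  ]
 [ 0.4719 -0.0163  0.19  ]
 [ 0.4953 -0.0441  0.19  ]]
[ 0.5152 -0.0043  3.432 ] 196.64144261301294 [-0.1406 -0.5031  1.1469 -0.5932 -1.0064  1.0963]
socket [ 0.5347 -0.341   0.036 ]
bar tip pred [325.565  209.4532] top [326.0627 282.6749]
```

>>> drive_tool(
  series=[
    [[27,21,-15,0,10],[27,22,-20,0,10],[0,0,-15,0,10],[0,0,-5,0,10],[0,0,0,0,10],[0,0,0,0,10]],
  ],
)

```text
clock: 7.55
tool_pos: [0.495, -0.0437, 0.2312]
eef_rot: [0.922, 0.386, 0.0, 0.0]
contact_force: [0.1, -0.2, -2.0]
opening: 0.237
```

```bash
python3 - <<'E'
from h import *
s=sensors.get_state();print(s['clock'],s['tool_pos'],s['eef_rot'],s['contact_force'],s['moment'])
m=cams.camera_model('wrist');im=cams.snapshot('wrist');cv2.imwrite('pics/w7.png',im)
cv2.imwrite('pics/w7c.png',cv2.resize(im[120:320,220:420],None,fx=3,fy=3,interpolation=cv2.INTER_CUBIC))
a=cams.snapshot('scene');cv2.imwrite('pics/s7c.png',cv2.resize(a[100:260,220:380],None,fx=3.7,fy=3.7,interpolation=cv2.INTER_CUBIC))
for a in(241.6,196.6): print(proj(m,[.5157+.044*np.cos(np.radians(a)),-.0042+.044*np.sin(np.radians(a)),.19]))
p=s['tool_pos'];print('tip',proj(m,[p[0],p[1],p[2]-.0332]))
E
```

```text
7.55 [ 0.49504375 -0.0437358   0.23119489] [9.22452663e-01 3.86109952e-01 2.69126883e-04 3.42776750e-04] [ 0.13918602 -0.15054313 -1.95501465] [-0.04840623  0.13210021 -0.04310241]
[324.43292459 204.99380878]
[277.946395   200.11759068]
tip [325.53330738 209.47746906]
```

View pics/w7c.png

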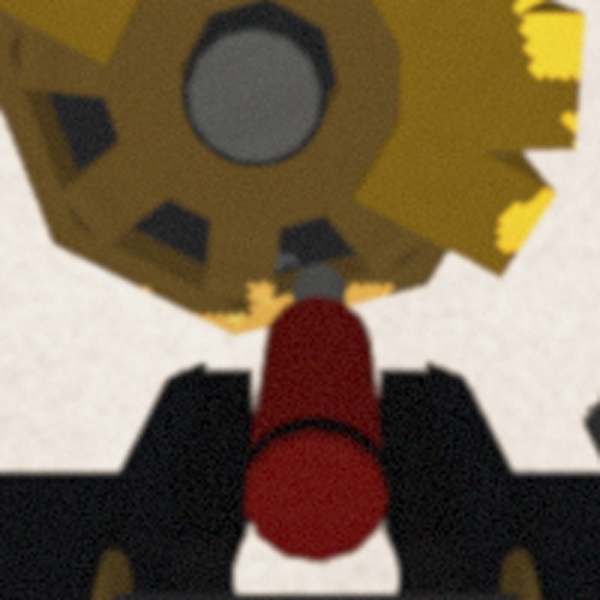

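View pics/s7c.png

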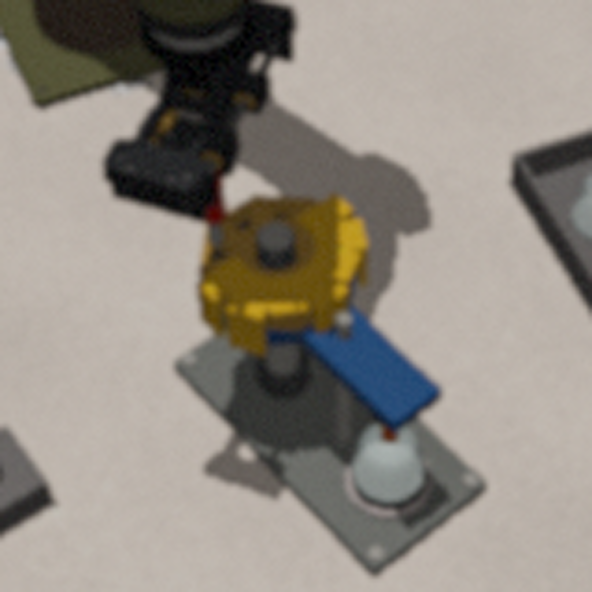

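>>> drive_tool(
  series=[
    [[1,0.5,-5,0,10],[0,0,-5,0,10],[0,0,-5,0,10],[0,0,-3,0,10],[0,0,0,0,10]],
  ],
)

```text
clock: 8.15
tool_pos: [0.4958, -0.042, 0.212]
eef_rot: [0.922, 0.387, -0.001, -0.0]
contact_force: [-0.5, 0.5, -1.3]
opening: 0.236
```

```bash
python3 - <<'E'
from h import *
s=sensors.get_state();print(s['clock'],s['tool_pos'],s['eef_rot'],s['contact_force'],s['moment'])
m=cams.camera_model('wrist');im=cams.snapshot('wrist');cv2.imwrite('pics/w8.png',im)
cv2.imwrite('pics/w8c.png',cv2.resize(im[120:320,220:420],None,fx=3,fy=3,interpolation=cv2.INTER_CUBIC))
E
```

```text
8.15 [ 0.49575421 -0.04200618  0.21196345] [ 9.22069502e-01  3.87023870e-01 -5.46141321e-04 -2.44180331e-04] [-0.50823947  0.48323428 -1.32172451] [-0.02463921  0.10098228 -0.04646275]
```

View pics/w8c.png

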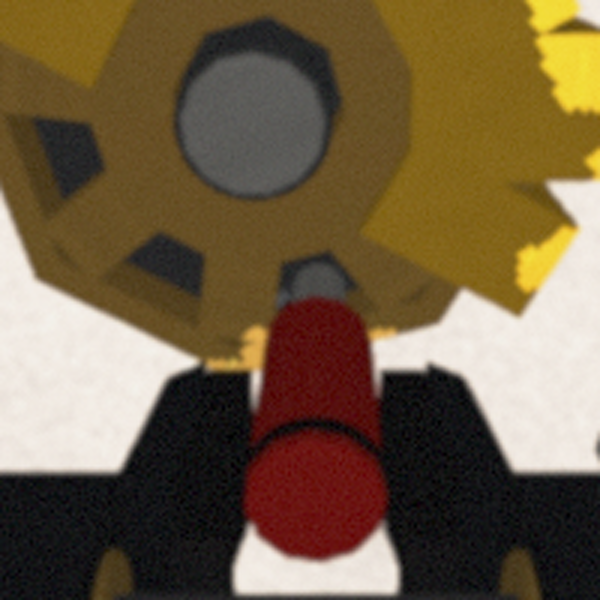

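```bash
cat >> h.py <<'E'
C=np.array([.5157,-.0042])
def rows(p0,a1,n,r_=.0435,dyaw=0.0,zper=-9.0,dz0=0):
    """from TCP p0 to angle a1 deg around C in n rows"""
    a0=np.degrees(np.arctan2(p0[1]-C[1],p0[0]-C[0]))%360
    A=np.radians(np.linspace(a0,a1,n+1)[1:]); q=np.array(p0[:2])*1000;out=[]
    for i,a in enumerate(A):
        t=(C+r_*np.array([np.cos(a),np.sin(a)]))*1000
        out.append([round(float(t[0]-q[0]),1),round(float(t[1]-q[1]),1),round(float(zper*np.radians(abs(a1-a0))/n+(dz0 if i==0 else 0)),2),dyaw,10])
        q=q+np.array(out[-1][:2])
    print('a0',round(a0,1),'->',a1);print(out)
def st():
    s=sensors.get_state();p=s['tool_pos'];d=p[:2]-C
    a=np.arctan2(d[1],d[0]);f=s['contact_force'];t=np.array([np.sin(a),-np.cos(a)])
    print('t',round(s['clock'],2),'pos',np.round(p*1000,1),'ang %.1f r %.1f'%(np.degrees(a)%360,np.hypot(*d)*1000),'F',np.round(f,2),'Ft(cw push neg) %.2f Fr %.2f'%(f[:2]@t,f[:2]@d/np.hypot(*d)),'mom',np.round(s['moment'],2),'q7 %.2f'%s['q'][6])
    return s
E
python3 - <<'E'
from h import *
s=st();p=s['tool_pos'];rows(p,207,10,dyaw=-.042)
E
```

```text
t 8.2 pos [496.  -42.1 212.2] ang 242.5 r 42.7 F [ 0.43  0.64 -0.89] Ft(cw push neg) -0.09 Fr -0.76 mom [-0.05  0.18  0.01] q7 -0.33
a0 242.5 -> 207
[[-2.7, 0.6, -0.56, -0.042, 10], [-2.3, 1.5, -0.56, -0.042, 10], [-2.1, 1.6, -0.56, -0.042, 10], [-2.1, 1.7, -0.56, -0.042, 10], [-2.0, 1.9, -0.56, -0.042, 10], [-1.8, 2.0, -0.56, -0.042, 10], [-1.7, 2.0, -0.56, -0.042, 10], [-1.6, 2.2, -0.56, -0.042, 10], [-1.4, 2.3, -0.56, -0.042, 10], [-1.3, 2.4, -0.56, -0.042, 10]]
```

>>> drive_tool(
  series=[
    [[-2.7,0.6,-2.0,-0.042,10],[-2.3,1.5,-0.6,-0.042,10],[-2.1,1.6,-0.6,-0.042,10],[-2.1,1.7,-0.6,-0.042,10],[-2.0,1.9,-0.6,-0.042,10]],
  ],
)

```text
clock: 8.7
tool_pos: [0.4872, -0.0367, 0.209]
eef_rot: [0.958, 0.286, 0.002, 0.002]
contact_force: [2.9, -3.0, -0.3]
opening: 0.237
```

```bash
python3 - <<'E'
from h import *
s=st()
im=cams.snapshot('wrist');cv2.imwrite('pics/w9c.png',cv2.resize(im[120:320,220:420],None,fx=3,fy=3,interpolation=cv2.INTER_CUBIC))
st()
E
```

```text
t 8.7 pos [487.2 -36.7 209. ] ang 228.7 r 43.3 F [ 2.88 -2.97 -0.29] Ft(cw push neg) -4.12 Fr 0.33 mom [-0.93 -0.55 -0.01] q7 -0.49
t 8.75 pos [486.6 -36.1 208.8] ang 227.7 r 43.2 F [ 1.75 -3.58 -1.65] Ft(cw push neg) -3.70 Fr 1.47 mom [-0.8  -0.49  0.01] q7 -0.49
```

View pics/w9c.png

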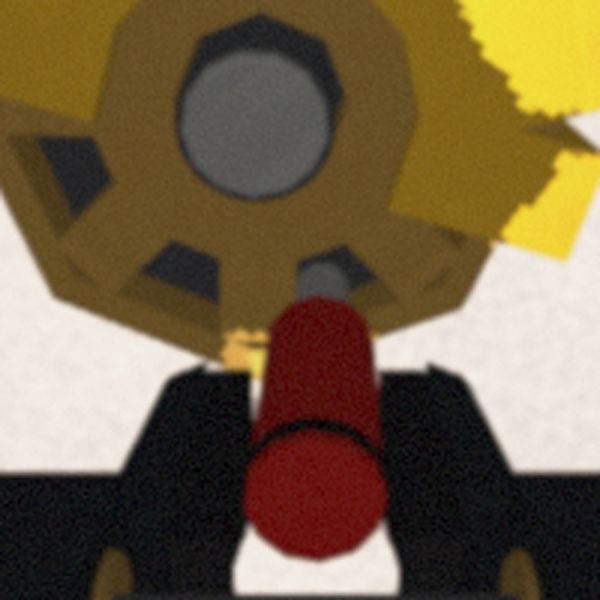

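```bash
python3 - <<'E'
from h import *
rows(np.array([.4848,-.0348]),185,10,dyaw=-.05)
a=np.radians(185);rows(C+.0435*np.array([np.cos(a),np.sin(a)]),146,10,dyaw=-.045)
E
```

```text
a0 224.7 -> 185
[[-2.1, 2.2, -0.62, -0.05, 10], [-1.8, 2.4, -0.62, -0.05, 10], [-1.8, 2.4, -0.62, -0.05, 10], [-1.5, 2.6, -0.62, -0.05, 10], [-1.4, 2.7, -0.62, -0.05, 10], [-1.1, 2.8, -0.62, -0.05, 10], [-1.0, 2.8, -0.62, -0.05, 10], [-0.8, 3.0, -0.62, -0.05, 10], [-0.6, 2.9, -0.62, -0.05, 10], [-0.3, 3.0, -0.62, -0.05, 10]]
a0 185.0 -> 146
[[-0.2, 3.0, -0.61, -0.045, 10], [0.1, 2.9, -0.61, -0.045, 10], [0.2, 3.0, -0.61, -0.045, 10], [0.5, 2.9, -0.61, -0.045, 10], [0.6, 2.9, -0.61, -0.045, 10], [0.9, 2.8, -0.61, -0.045, 10], [1.0, 2.8, -0.61, -0.045, 10], [1.2, 2.7, -0.61, -0.045, 10], [1.4, 2.6, -0.61, -0.045, 10], [1.6, 2.5, -0.61, -0.045, 10]]
```

>>> drive_tool(
  series=[
    [[-2.1,2.2,-0.6,-0.05,10],[-1.8,2.4,-0.6,-0.05,10],[-1.8,2.4,-0.6,-0.05,10],[-1.5,2.6,-0.6,-0.05,10],[-1.4,2.7,-0.6,-0.05,10],[-1.1,2.8,-0.6,-0.05,10],[-1.0,2.8,-0.6,-0.05,10],[-0.8,3.0,-0.6,-0.05,10],[-0.6,2.9,-0.6,-0.05,10],[-0.3,3.0,-0.7,-0.05,10]],
  ],
)

```text
clock: 9.75
tool_pos: [0.4736, -0.0099, 0.2026]
eef_rot: [0.999, 0.04, 0.001, 0.002]
contact_force: [0.6, -3.8, 0.1]
opening: 0.24
```

```bash
python3 - <<'E'
from h import *
s=st()
im=cams.snapshot('wrist');cv2.imwrite('pics/w10.png',im)
st();print(sensors.get_state()['eef_rot'])
E
```

```text
t 9.75 pos [473.6  -9.9 202.6] ang 187.7 r 42.5 F [ 0.57 -3.84  0.12] Ft(cw push neg) -3.88 Fr -0.05 mom [-1.12 -0.07 -0.01] q7 -0.88
t 9.8 pos [473.3  -9.1 202.3] ang 186.5 r 42.7 F [ 0.68 -3.99 -1.4 ] Ft(cw push neg) -4.04 Fr -0.22 mom [-0.96 -0.11 -0.01] q7 -0.88
[9.99199090e-01 3.99840524e-02 9.66823495e-04 1.23302381e-03]
```

View pics/w10.png

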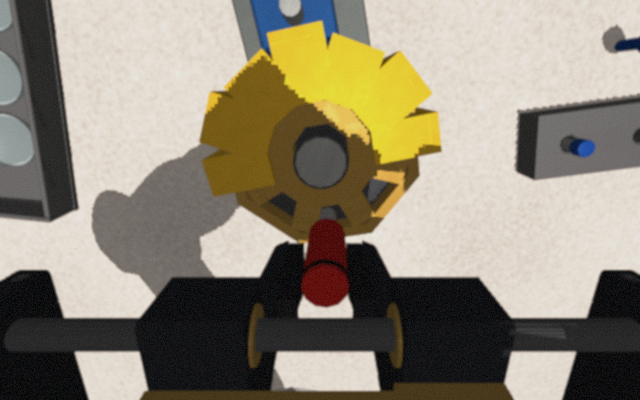

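>>> drive_tool(
  series=[
    [[-0.2,3.0,-0.6,-0.045,10],[0.1,2.9,-0.6,-0.045,10],[0.2,3.0,-0.6,-0.045,10],[0.5,2.9,-0.6,-0.045,10],[0.6,2.9,-0.6,-0.045,10],[0.9,2.8,-0.6,-0.045,10],[1.0,2.8,-0.6,-0.045,10],[1.2,2.7,-0.6,-0.045,10],[1.4,2.6,-0.6,-0.045,10],[1.6,2.5,-0.6,-0.045,10]],
  ],
)

```text
clock: 10.8
tool_pos: [0.4788, 0.0188, 0.196]
eef_rot: [0.983, -0.183, -0.001, 0.001]
contact_force: [-1.3, -3.8, -0.1]
opening: 0.238
```

```bash
python3 - <<'E'
from h import *
s=st()
im=cams.snapshot('wrist');cv2.imwrite('pics/w11.png',im)
s=st();print(s['q'])
rows(np.array([.4796,.0201]),141,2)
E
```

```text
t 10.8 pos [478.8  18.8 196. ] ang 148.0 r 43.5 F [-1.29 -3.83 -0.15] Ft(cw push neg) -3.93 Fr -0.94 mom [-1.01  0.56  0.03] q7 -1.25
t 10.85 pos [479.1  19.5 195.7] ang 147.1 r 43.6 F [-1.12 -2.18 -0.59] Ft(cw push neg) -2.44 Fr -0.25 mom [-0.91  0.52 -0.02] q7 -1.25
[-0.65549381  0.6781465   0.89199543  2.02842472 -0.74660699  0.79938529
 -1.25314563]
a0 146.1 -> 141
[[1.1, 1.6, -0.4, 0.0, 10], [1.2, 1.5, -0.4, 0.0, 10]]
```

View pics/w11.png

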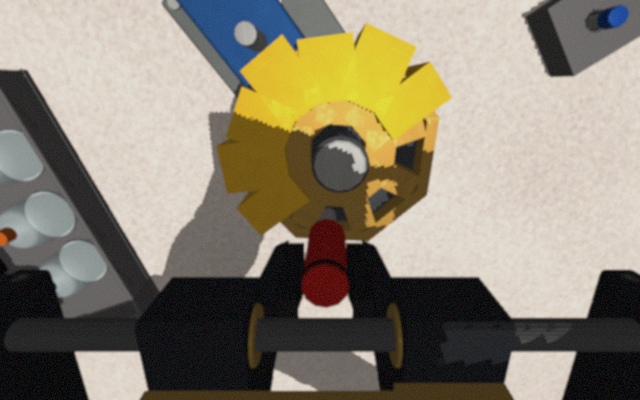

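>>> drive_tool(
  series=[
    [[1.1,1.6,-0.4,0,10],[1.2,1.5,-0.4,0,10],[0,0,0,0,10],[0,0,0,0,10]],
  ],
)

```text
clock: 11.25
tool_pos: [0.4817, 0.0232, 0.195]
eef_rot: [0.983, -0.181, -0.0, 0.0]
contact_force: [-1.1, -4.1, -3.4]
opening: 0.236
```

```bash
python3 - <<'E'
from h import *
s=st()
E
```

```text
t 11.25 pos [481.7  23.2 195. ] ang 141.1 r 43.7 F [-1.12 -4.09 -3.37] Ft(cw push neg) -3.89 Fr -1.70 mom [-0.99  0.65  0.01] q7 -1.26
```

>>> drive_tool(
  series=[
    [[-1.0,-1.5,2,0,10],[0,0,12,0,10],[0,0,20,0,10],[-8,-6,20,0.13,10],[-6,-12,5,0.13,10],[-4,-15,0,0.13,10],[-2,-15,0,0.13,10],[0,-15,0,0.13,10],[0,-15,0,0.13,10],[0,-10,0,0.13,10]],
  ],
)

```text
clock: 12.25
tool_pos: [0.462, -0.0669, 0.2556]
eef_rot: [0.963, 0.271, 0.001, 0.0]
contact_force: [-0.5, -0.9, -1.3]
opening: 0.236
```

>>> drive_tool(
  series=[
    [[0,0,0,0,10],[0,0,0,0,10],[0,0,0,0,10]],
  ],
)

```text
clock: 12.55
tool_pos: [0.4615, -0.0653, 0.2545]
eef_rot: [0.963, 0.269, 0.0, -0.0]
contact_force: [0.6, 0.3, -1.5]
opening: 0.235
```

```bash
python3 - <<'E'
from h import *
s=st();print(s['eef_rot'],s['opening'])
m=cams.camera_model('wrist');im=cams.snapshot('wrist');cv2.imwrite('pics/w12.png',im)
cv2.imwrite('pics/w12c.png',cv2.resize(im[20:220,220:440],None,fx=3.5,fy=3.5,interpolation=cv2.INTER_CUBIC))
import pickle;pickle.dump(m,open('w12.pkl','wb'))
p=s['tool_pos'];print('tip',proj(m,[p[0],p[1],p[2]-.0332]))
st()
E
```

```text
t 12.55 pos [461.5 -65.3 254.5] ang 228.4 r 81.7 F [ 0.55  0.26 -1.48] Ft(cw push neg) -0.24 Fr -0.56 mom [-0.03  0.12 -0.  ] q7 -0.50
[ 9.63247046e-01  2.68616810e-01  2.81203730e-04 -2.42648996e-04] 0.23475321936384247
tip [325.58591255 209.26892608]
t 12.6 pos [461.4 -65.3 254.3] ang 228.4 r 81.7 F [-0.28  0.35 -0.67] Ft(cw push neg) 0.44 Fr -0.07 mom [-0.01  0.1   0.03] q7 -0.50
```

View pics/w12c.png

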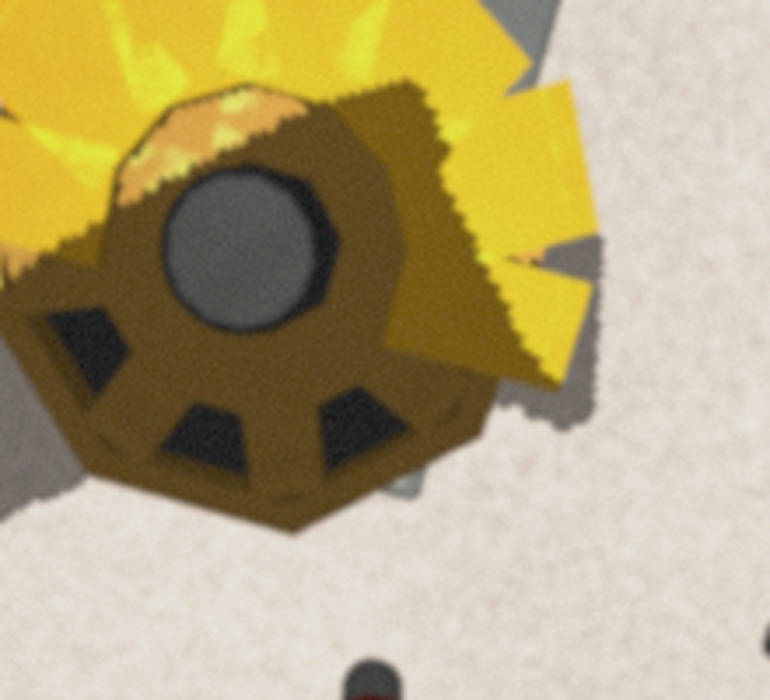

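```bash
python3 - <<'E'
from h import *
import pickle;m=pickle.load(open('w12.pkl','rb'))
np.set_printoptions(precision=4,suppress=True)
u=lambda x,y:(220+x/3.5,20+y/3.5)
print('stud',back(m,u(240,248),.213))
H=np.array([back(m,u(*p),.175) for p in [(83,352),(203,443),(357,432)]])
from scipy.optimize import least_squares
f=lambda v:(np.c_[v[0]+.044*np.cos(v[2]+np.radians([-45,0,45])),v[1]+.044*np.sin(v[2]+np.radians([-45,0,45]))]-H[:,:2]).ravel()
o=least_squares(f,[.516,-.003,np.radians(196)]);print(o.x,np.degrees(o.x[2]),o.fun*1000)
print(H)
for d in np.degrees(np.arctan2(H[:,1]-C[1],H[:,0]-C[0])): print(d%360)
E
```

```text
stud [ 0.5166 -0.0038  0.213 ]
[ 0.5149 -0.0039  3.3967] 194.6150803126885 [ 0.4166 -0.1702 -0.168  -0.8808 -0.2486  1.051 ]
[[ 0.4765  0.0185  0.175 ]
 [ 0.4725 -0.0141  0.175 ]
 [ 0.4929 -0.0429  0.175 ]]
149.90119590628035
192.97152029421898
239.52763403223196
```

>>> drive_tool(
  series=[
    [[16,12,-16,0.11,10],[16.4,12,-15,0.11,10],[0,0,-5,0,10],[0,0,0,0,10],[0,0,0,0,10]],
  ],
)

```text
clock: 13.1
tool_pos: [0.4929, -0.043, 0.2185]
eef_rot: [0.928, 0.372, -0.0, 0.0]
contact_force: [0.4, 0.4, -1.7]
opening: 0.237
```

```bash
python3 - <<'E'
from h import *
s=st();m=cams.camera_model('wrist');im=cams.snapshot('wrist')
cv2.imwrite('pics/w13c.png',cv2.resize(im[120:320,220:420],None,fx=3,fy=3,interpolation=cv2.INTER_CUBIC))
E
```

```text
t 13.1 pos [492.9 -43.  218.5] ang 239.5 r 45.0 F [ 0.39  0.36 -1.68] Ft(cw push neg) -0.16 Fr -0.51 mom [-0.1   0.07 -0.  ] q7 -0.35
```

View pics/w13c.png

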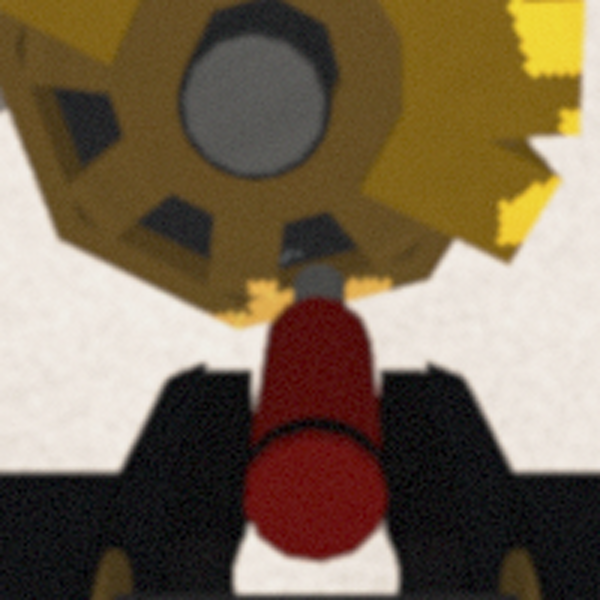

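Same picture as for the first insertion (pin at crop (318,285), hole at (315,240)); nudge 1 mm inward and go in.

>>> drive_tool(
  series=[
    [[1,1.2,-6,0,10],[0,0,-6,0,10],[0,0,-6,0,10],[0,0,-4,0,10],[0,0,0,0,10]],
  ],
)

```text
clock: 13.65
tool_pos: [0.494, -0.0411, 0.1955]
eef_rot: [0.928, 0.373, -0.001, -0.0]
contact_force: [0.0, -0.2, -0.9]
opening: 0.236
```

```bash
python3 - <<'E'
from h import *
s=st();m=cams.camera_model('wrist');im=cams.snapshot('wrist')
cv2.imwrite('pics/w14c.png',cv2.resize(im[120:320,220:420],None,fx=3,fy=3,interpolation=cv2.INTER_CUBIC))
s=st();rows(s['tool_pos'],205,10)
E
```

```text
t 13.65 pos [494.  -41.1 195.5] ang 239.6 r 42.8 F [ 0.03 -0.17 -0.87] Ft(cw push neg) -0.11 Fr 0.13 mom [-0.03  0.14  0.07] q7 -0.32
t 13.7 pos [494.3 -41.2 195.9] ang 240.0 r 42.7 F [-0.23  0.37 -1.75] Ft(cw push neg) 0.38 Fr -0.20 mom [-0.1   0.15  0.03] q7 -0.32
a0 240.0 -> 205
[[-2.7, 0.7, -0.55, 0.0, 10], [-2.1, 1.5, -0.55, 0.0, 10], [-2.1, 1.7, -0.55, 0.0, 10], [-2.0, 1.8, -0.55, 0.0, 10], [-1.8, 1.9, -0.55, 0.0, 10], [-1.7, 2.0, -0.55, 0.0, 10], [-1.6, 2.1, -0.55, 0.0, 10], [-1.5, 2.2, -0.55, 0.0, 10], [-1.4, 2.3, -0.55, 0.0, 10], [-1.1, 2.4, -0.55, 0.0, 10]]
```

View pics/w14c.png

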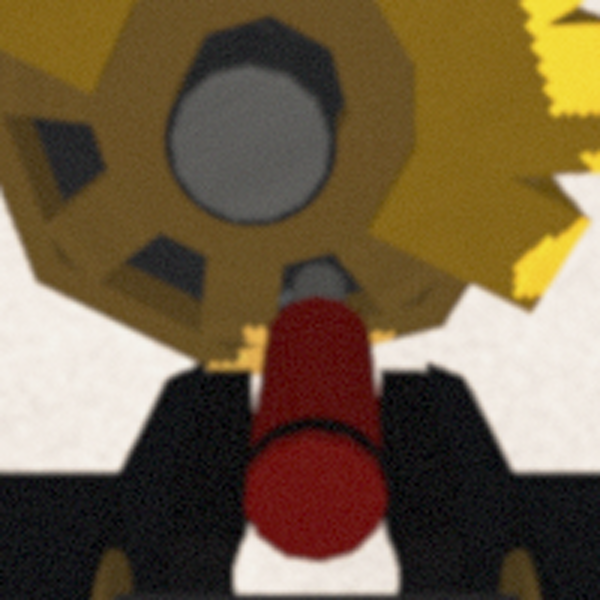

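>>> drive_tool(
  series=[
    [[-2.7,0.7,-0.2,-0.042,10],[-2.1,1.5,-0.4,-0.042,10],[-2.1,1.7,-0.5,-0.042,10],[-2.0,1.8,-0.5,-0.042,10],[-1.8,1.9,-0.5,-0.042,10],[-1.7,2.0,-0.5,-0.042,10],[-1.6,2.1,-0.5,-0.042,10],[-1.5,2.2,-0.5,-0.042,10],[-1.4,2.3,-0.5,-0.042,10],[-1.1,2.4,-0.5,-0.042,10]],
  ],
)

```text
clock: 14.7
tool_pos: [0.4782, -0.0248, 0.1923]
eef_rot: [0.986, 0.169, 0.002, 0.002]
contact_force: [1.9, -4.1, -3.7]
opening: 0.233
```

```bash
python3 - <<'E'
from h import *
s=st();m=cams.camera_model('wrist');im=cams.snapshot('wrist');cv2.imwrite('pics/w15.png',im)
cv2.imwrite('pics/s15c.png',cv2.resize(cams.snapshot('scene')[130:270,240:380],None,fx=4,fy=4,interpolation=cv2.INTER_CUBIC))
s=st()
a=np.radians(205);rows(C+.0435*np.array([np.cos(a),np.sin(a)]),188,5)
a=np.radians(188);rows(C+.0435*np.array([np.cos(a),np.sin(a)]),148,20)
E
```

```text
t 14.7 pos [478.2 -24.8 192.3] ang 208.8 r 42.7 F [ 1.94 -4.12 -3.73] Ft(cw push neg) -4.55 Fr 0.29 mom [-1.28 -0.32  0.01] q7 -0.64
t 14.8 pos [477.8 -24.  192.1] ang 207.6 r 42.8 F [ 1.01 -4.42 -2.63] Ft(cw push neg) -4.39 Fr 1.16 mom [-1.09 -0.4   0.03] q7 -0.64
a0 205.0 -> 188
[[-1.0, 2.4, -0.53, 0.0, 10], [-0.9, 2.4, -0.53, 0.0, 10], [-0.7, 2.5, -0.53, 0.0, 10], [-0.6, 2.5, -0.53, 0.0, 10], [-0.5, 2.5, -0.53, 0.0, 10]]
a0 188.0 -> 148
[[-0.2, 1.5, -0.31, 0.0, 10], [-0.1, 1.5, -0.31, 0.0, 10], [-0.1, 1.5, -0.31, 0.0, 10], [-0.0, 1.6, -0.31, 0.0, 10], [0.0, 1.5, -0.31, 0.0, 10], [0.1, 1.5, -0.31, 0.0, 10], [0.1, 1.5, -0.31, 0.0, 10], [0.2, 1.5, -0.31, 0.0, 10], [0.2, 1.5, -0.31, 0.0, 10], [0.3, 1.5, -0.31, 0.0, 10], [0.4, 1.5, -0.31, 0.0, 10], [0.4, 1.4, -0.31, 0.0, 10], [0.4, 1.5, -0.31, 0.0, 10], [0.5, 1.4, -0.31, 0.0, 10], [0.5, 1.4, -0.31, 0.0, 10], [0.6, 1.4, -0.31, 0.0, 10], [0.7, 1.4, -0.31, 0.0, 10], [0.7, 1.4, -0.31, 0.0, 10], [0.7, 1.3, -0.31, 0.0, 10], [0.8, 1.3, -0.31, 0.0, 10]]
```

View pics/s15c.png

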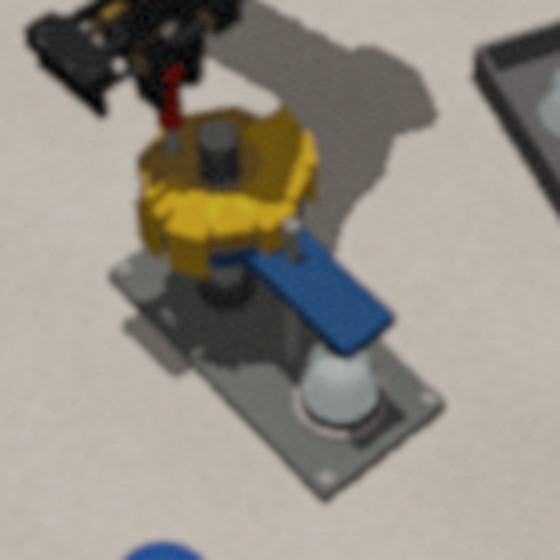

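>>> drive_tool(
  series=[
    [[-1.0,2.4,-0.5,-0.042,10],[-0.9,2.4,-0.5,-0.042,10],[-0.7,2.5,-0.5,-0.042,10],[-0.6,2.5,-0.5,-0.042,10],[-0.5,2.5,-0.5,-0.042,10]],
  ],
)

```text
clock: 15.3
tool_pos: [0.4737, -0.0119, 0.1895]
eef_rot: [0.998, 0.066, 0.001, 0.001]
contact_force: [1.5, -4.7, -3.7]
opening: 0.238
```

```bash
python3 -c "
from h import *
st()"
```

```text
t 15.3 pos [473.7 -11.9 189.5] ang 190.4 r 42.7 F [ 1.49 -4.65 -3.74] Ft(cw push neg) -4.84 Fr -0.62 mom [-1.25 -0.27 -0.  ] q7 -0.81
```

>>> drive_tool(
  series=[
    [[-0.2,1.5,-0.3,-0.02,10],[-0.1,1.5,-0.3,-0.02,10]],
  ],
)

```text
clock: 15.5
tool_pos: [0.473, -0.0081, 0.1888]
eef_rot: [0.999, 0.047, 0.001, 0.001]
contact_force: [1.1, -4.9, -2.1]
opening: 0.234
```

```bash
python3 -c "
from h import *
st()"
```

```text
t 15.5 pos [473.   -8.1 188.8] ang 185.3 r 42.8 F [ 1.14 -4.86 -2.12] Ft(cw push neg) -4.94 Fr -0.69 mom [-1.29 -0.18 -0.02] q7 -0.84
```

>>> drive_tool(
  series=[
    [[-0.1,1.5,-0.3,-0.02,10],[0,1.6,-0.3,-0.02,10]],
  ],
)

```text
clock: 15.7
tool_pos: [0.4726, -0.0043, 0.1881]
eef_rot: [1.0, 0.027, 0.0, 0.0]
contact_force: [0.9, -3.9, -0.9]
opening: 0.237
```

```bash
python3 -c "
from h import *
st()"
```

```text
t 15.7 pos [472.6  -4.3 188.1] ang 180.2 r 43.1 F [ 0.91 -3.85 -0.94] Ft(cw push neg) -3.85 Fr -0.90 mom [-1.25 -0.12  0.02] q7 -0.87
```

>>> drive_tool(
  series=[
    [[0,1.5,-0.3,-0.02,10],[0.1,1.5,-0.3,-0.02,10]],
  ],
)

```text
clock: 15.9
tool_pos: [0.4724, -0.001, 0.1873]
eef_rot: [1.0, 0.007, -0.0, -0.0]
contact_force: [0.1, -4.9, -1.1]
opening: 0.24
```

```bash
python3 -c "
from h import *
st()"
```

```text
t 15.9 pos [472.4  -1.  187.3] ang 175.7 r 43.4 F [ 0.13 -4.89 -1.05] Ft(cw push neg) -4.86 Fr -0.49 mom [-1.18  0.    0.03] q7 -0.90
```

>>> drive_tool(
  series=[
    [[0.1,1.5,-0.3,-0.02,10],[0.2,1.5,-0.3,-0.02,10]],
  ],
)

```text
clock: 16.1
tool_pos: [0.4727, 0.0019, 0.1867]
eef_rot: [1.0, -0.013, -0.0, 0.0]
contact_force: [0.4, -4.2, -0.3]
opening: 0.236
```

```bash
python3 -c "
from h import *
st()"
```

```text
t 16.1 pos [472.7   1.9 186.7] ang 172.0 r 43.4 F [ 0.37 -4.19 -0.34] Ft(cw push neg) -4.09 Fr -0.95 mom [-1.37  0.1   0.03] q7 -0.94
```

>>> drive_tool(
  series=[
    [[0.2,1.5,-0.3,-0.02,10],[0.3,1.5,-0.3,-0.02,10]],
  ],
)

```text
clock: 16.3
tool_pos: [0.4732, 0.0044, 0.1862]
eef_rot: [0.999, -0.034, -0.0, 0.0]
contact_force: [0.5, -6.0, 0.4]
opening: 0.238
```

```bash
python3 -c "
from h import *
st()
cv2.imwrite('pics/s16c.png',cv2.resize(cams.snapshot('scene')[170:250,290:360],None,fx=7,fy=7,interpolation=cv2.INTER_CUBIC))
"
```

```text
t 16.3 pos [473.2   4.4 186.2] ang 168.5 r 43.4 F [ 0.51 -5.99  0.42] Ft(cw push neg) -5.77 Fr -1.69 mom [-1.58  0.23  0.02] q7 -0.97
```

View pics/s16c.png

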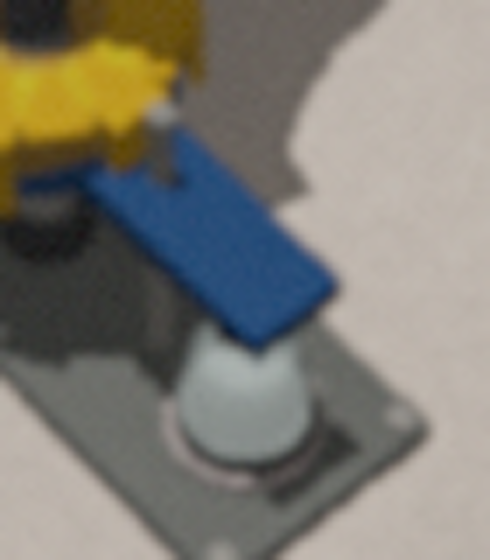

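>>> drive_tool(
  series=[
    [[0.3,1.5,-0.3,-0.02,10],[0.4,1.5,-0.3,-0.02,10]],
  ],
)

```text
clock: 16.55
tool_pos: [0.4737, 0.007, 0.1856]
eef_rot: [0.999, -0.054, -0.0, 0.001]
contact_force: [-0.8, -6.2, 0.8]
opening: 0.233
```

```bash
python3 -c "
from h import *
st()"
```

```text
t 16.55 pos [473.7   7.  185.6] ang 165.1 r 43.4 F [-0.8  -6.18  0.75] Ft(cw push neg) -6.18 Fr -0.81 mom [-1.8   0.37  0.03] q7 -1.01
```

>>> drive_tool(
  series=[
    [[0.4,1.4,-0.2,-0.02,10],[0.4,1.5,-0.2,-0.02,10]],
  ],
)

```text
clock: 16.75
tool_pos: [0.4743, 0.0094, 0.1852]
eef_rot: [0.997, -0.074, -0.0, 0.001]
contact_force: [-0.7, -8.1, 0.0]
opening: 0.236
```

```bash
python3 -c "
from h import *
st()"
```

```text
t 16.75 pos [474.3   9.4 185.2] ang 161.8 r 43.5 F [-0.73 -8.14  0.04] Ft(cw push neg) -7.96 Fr -1.84 mom [-2.12  0.45  0.01] q7 -1.04
```

>>> drive_tool(
  series=[
    [[0,0,0,0,10],[0,0,0,0,10]],
  ],
)

```text
clock: 16.95
tool_pos: [0.4743, 0.0096, 0.1851]
eef_rot: [0.997, -0.073, -0.0, 0.001]
contact_force: [0.4, -6.1, -0.7]
opening: 0.239
```

```bash
python3 -c "
from h import *
st()
m=cams.camera_model('wrist');im=cams.snapshot('wrist');cv2.imwrite('pics/w17.png',im)
st();a=cams.snapshot('scene');st();cams.snapshot('top');st()
cv2.imwrite('pics/w17c.png',cv2.resize(im[70:320,190:450],None,fx=3,fy=2.4,interpolation=cv2.INTER_CUBIC))
"
```

```text
t 16.95 pos [474.3   9.6 185.1] ang 161.5 r 43.7 F [ 0.4  -6.14 -0.72] Ft(cw push neg) -5.70 Fr -2.32 mom [-1.87  0.42  0.04] q7 -1.04
t 17.0 pos [474.3   9.6 185.1] ang 161.6 r 43.7 F [-1.19 -7.11  0.14] Ft(cw push neg) -7.12 Fr -1.12 mom [-1.87  0.36  0.01] q7 -1.04
t 17.05 pos [474.2   9.6 185.1] ang 161.5 r 43.7 F [-1.22 -6.99  0.18] Ft(cw push neg) -7.02 Fr -1.06 mom [-1.82  0.38  0.03] q7 -1.04
t 17.1 pos [474.3   9.6 185.1] ang 161.5 r 43.7 F [-0.97 -7.53  0.07] Ft(cw push neg) -7.44 Fr -1.47 mom [-1.89  0.34 -0.03] q7 -1.04
```

View pics/w17c.png

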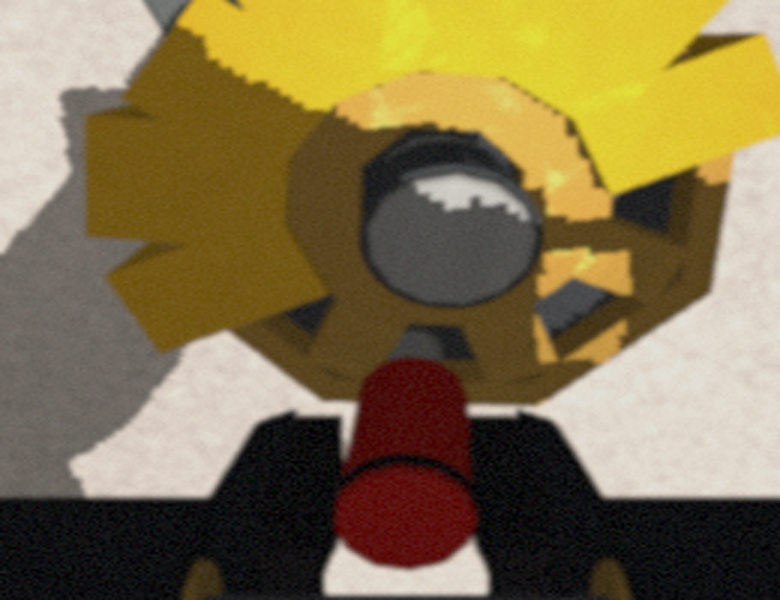

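>>> drive_tool(
  series=[
    [[0.5,1.4,-0.2,-0.02,10],[0,0,0,0,10]],
  ],
)

```text
clock: 17.3
tool_pos: [0.4746, 0.0107, 0.1849]
eef_rot: [0.996, -0.084, -0.0, 0.001]
contact_force: [-1.8, -7.5, 0.9]
opening: 0.232
```

```bash
python3 -c "
from h import *
st()"
```

```text
t 17.3 pos [474.6  10.7 184.9] ang 160.0 r 43.7 F [-1.82 -7.49  0.93] Ft(cw push neg) -7.66 Fr -0.85 mom [-2.03  0.46  0.  ] q7 -1.06
```

>>> drive_tool(
  series=[
    [[-0.5,-1.4,0.3,0,10],[-0.5,-1.4,0.3,0,10],[0,0,0,0,10]],
  ],
)

```text
clock: 17.6
tool_pos: [0.4739, 0.0099, 0.1852]
eef_rot: [0.997, -0.083, -0.001, -0.0]
contact_force: [0.7, -3.6, -3.8]
opening: 0.238
```

```bash
python3 -c "
from h import *
st()"
```

```text
t 17.6 pos [473.9   9.9 185.2] ang 161.3 r 44.1 F [ 0.67 -3.65 -3.83] Ft(cw push neg) -3.24 Fr -1.81 mom [-1.    0.03 -0.01] q7 -1.05
```

>>> drive_tool(
  series=[
    [[-0.5,-1.4,0.5,0,10],[-0.5,-1.4,0.5,0,10],[0,0,0,0,10]],
  ],
)

```text
clock: 17.9
tool_pos: [0.4736, 0.0076, 0.1867]
eef_rot: [0.997, -0.082, 0.0, -0.001]
contact_force: [0.3, 0.3, -1.6]
opening: 0.236
```

```bash
python3 -c "
from h import *
st()"
```

```text
t 17.9 pos [473.6   7.6 186.7] ang 164.4 r 43.8 F [ 0.35  0.28 -1.59] Ft(cw push neg) 0.37 Fr -0.26 mom [ 0.01 -0.07 -0.02] q7 -1.05
```

Free. Lift out, stop above to verify collar angle.

>>> drive_tool(
  series=[
    [[0,-0.5,5,0,10],[0,0,12,0,10],[0,0,25,0,10],[0,0,30,0,10],[-8,-8,20,0.12,10],[-8,-20,5,0.12,10],[-4,-20,0,0.12,10],[0,-20,0,0.12,10],[0,0,0,0.12,10],[0,0,0,0,10]],
  ],
)

```text
clock: 18.9
tool_pos: [0.4529, -0.0625, 0.2845]
eef_rot: [0.977, 0.215, 0.0, -0.0]
contact_force: [-0.5, 0.2, -2.2]
opening: 0.235
```

>>> drive_tool(
  series=[
    [[0,0,0,0,10],[0,0,0,0,10]],
  ],
)

```text
clock: 19.1
tool_pos: [0.4533, -0.0614, 0.2836]
eef_rot: [0.977, 0.215, -0.0, -0.0]
contact_force: [0.2, 0.1, -1.3]
opening: 0.233
```

```bash
python3 - <<'E'
from h import *
s=st();print(s['eef_rot'])
m=cams.camera_model('wrist');im=cams.snapshot('wrist');cv2.imwrite('pics/w18.png',im)
import pickle;pickle.dump(m,open('w18.pkl','wb'))
a=cams.snapshot('scene');cv2.imwrite('pics/s18c.png',cv2.resize(a[130:270,240:380],None,fx=4,fy=4,interpolation=cv2.INTER_CUBIC))
print('stud',proj(m,[*C,.213]))
cv2.imwrite('pics/w18c.png',cv2.resize(im[20:220,220:440],None,fx=3.5,fy=3,interpolation=cv2.INTER_CUBIC))
E
```

```text
t 19.1 pos [453.3 -61.4 283.6] ang 222.5 r 84.7 F [ 0.24  0.09 -1.27] Ft(cw push neg) -0.09 Fr -0.24 mom [-0.06  0.11  0.01] q7 -0.62
[ 9.76589479e-01  2.15111526e-01 -1.42508037e-04 -2.04202019e-05]
stud [290.46909083  87.5650693 ]
```

View pics/w18.png

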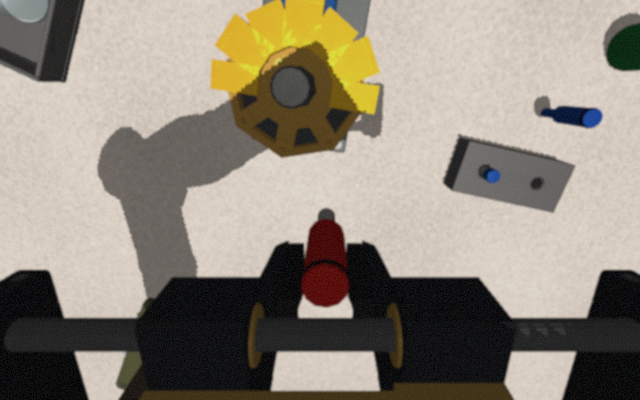

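View pics/s18c.png

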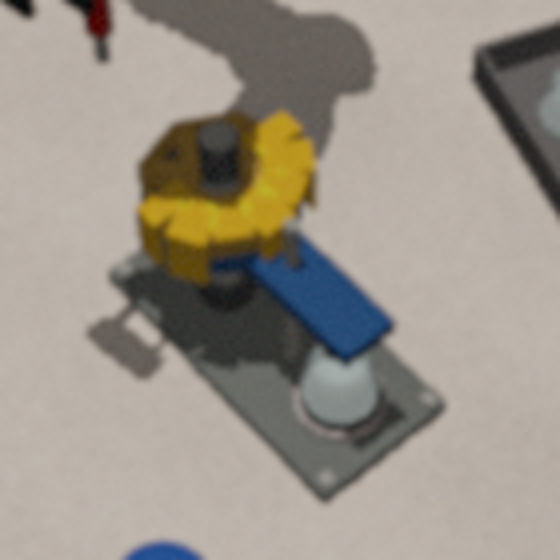

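```bash
python3 - <<'E'
from h import *
import pickle;m=pickle.load(open('w18.pkl','rb'))
for p in [(247,100.5),(266.5,130),(304,137),(339,122)]:
    h=back(m,p,.164);print(h,np.degrees(np.arctan2(h[1]-C[1],h[0]-C[0]))%360)
print('socket',back(m,(537,183.5),.036))
E
```

```text
[0.48715209 0.0306334  0.164     ] 129.33652879988202
[0.4704299 0.0054886 0.164    ] 167.91993204717903
[ 0.47897705 -0.02793159  0.164     ] 212.87187912504376
[ 0.50457593 -0.05110501  0.164     ] 256.6581327104577
socket [ 0.5341533  -0.34193916  0.036     ]
```

View pics/w18c.png

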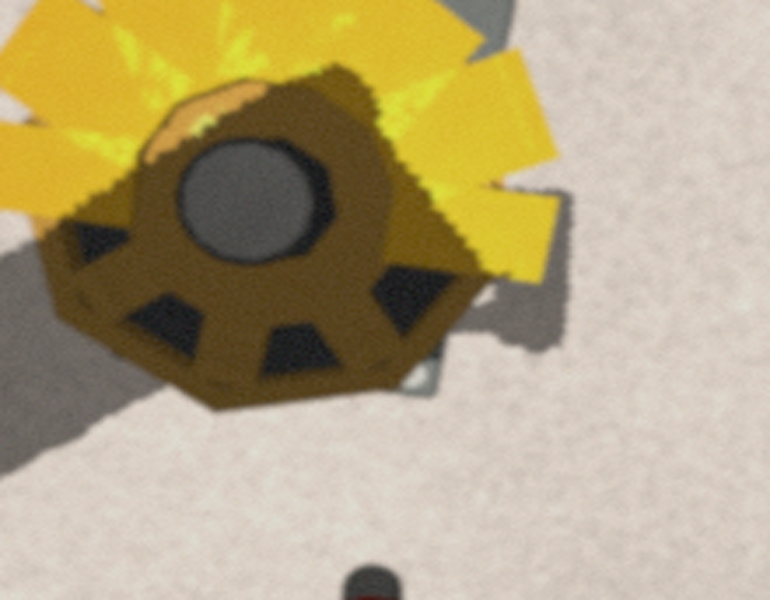

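>>> drive_tool(
  series=[
    [[5,-25,0,0.14,10],[8,-30,0,0.14,10],[8,-30,0,0.14,10],[8,-30,0,0.14,10],[8,-30,0,0.14,10],[8,-30,0,0.14,10],[9,-30,0,0.14,10],[9,-30,-10,0.14,10],[9,-30,-20,0.14,10],[8.5,-14,-30,0.14,10]],
  ],
)

```text
clock: 20.2
tool_pos: [0.5343, -0.3454, 0.2239]
eef_rot: [0.607, 0.795, -0.001, 0.002]
contact_force: [-0.3, -1.0, -1.2]
opening: 0.234
```

>>> drive_tool(
  series=[
    [[0,0,-40,0,10],[0,0,-40,0,10],[0,0,-40,0,10],[0,0,-15,0,10],[0,0,0,0,10],[0,0,0,0,10],[0,0,0,0,10]],
  ],
)

```text
clock: 20.9
tool_pos: [0.5354, -0.342, 0.0908]
eef_rot: [0.608, 0.794, 0.0, 0.002]
contact_force: [-0.2, 0.1, -1.5]
opening: 0.236
```

```bash
python3 - <<'E'
from h import *
s=st();print(s['eef_rot'])
m=cams.camera_model('wrist');im=cams.snapshot('wrist');cv2.imwrite('pics/w19.png',im)
cv2.imwrite('pics/w19c.png',cv2.resize(im[80:320,220:440],None,fx=3,fy=2.5,interpolation=cv2.INTER_CUBIC))
p=s['tool_pos'];print('tip',proj(m,[p[0],p[1],p[2]-.0332]),'sock',proj(m,[.534,-.3405,.036]))
E
```

```text
t 20.9 pos [ 535.4 -342.    90.8] ang 273.3 r 338.4 F [-0.17  0.07 -1.54] Ft(cw push neg) 0.16 Fr -0.08 mom [-0.03  0.02 -0.01] q7 0.99
[6.07911357e-01 7.94002016e-01 8.99280639e-05 2.13839743e-03]
tip [325.09180252 209.97019019] sock [323.77219013 197.41580217]
```

View pics/w19.png

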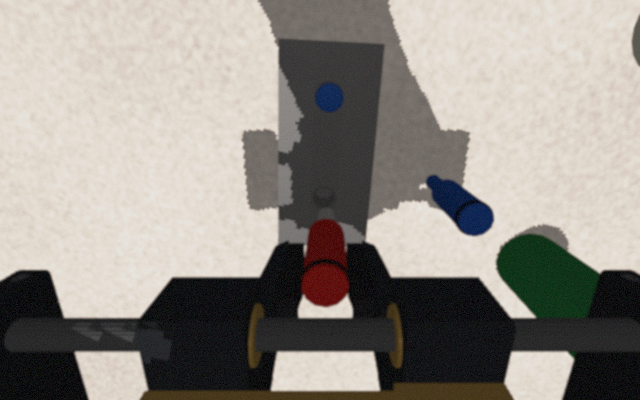

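```bash
python3 - <<'E'
from h import *
im=cv2.imread('pics/w19.png');m=cams.camera_model('wrist')
c=im[170:240,280:370].astype(float);c=np.clip((c-20)*2.5,0,255).astype(np.uint8)
cv2.imwrite('pics/w19c.png',cv2.resize(c,None,fx=7,fy=7,interpolation=cv2.INTER_CUBIC))
for p in [(323.5,195),(323.5,197)]: print(back(m,p,.036))
E
```

```text
[ 0.53317483 -0.33852528  0.036     ]
[ 0.53359379 -0.34007655  0.036     ]
```

View pics/w19c.png

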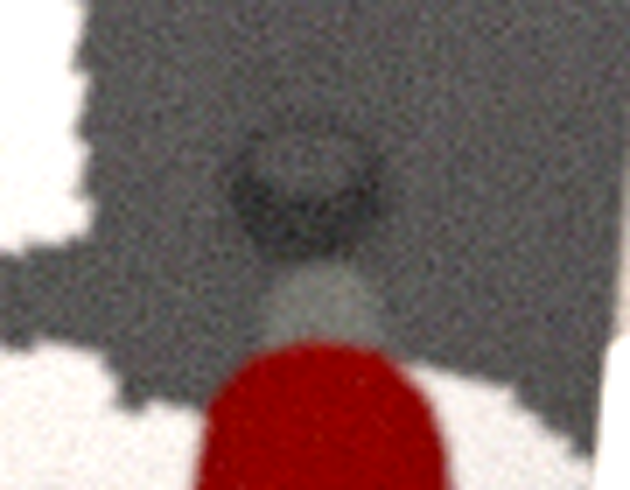

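>>> drive_tool(
  series=[
    [[-2.5,2.5,-8,0,10],[0,0,-6,0,10],[0,0,0,0,10],[0,0,-8,0,10],[0,0,0,0,10]],
  ],
)

```text
clock: 21.45
tool_pos: [0.5309, -0.338, 0.0654]
eef_rot: [0.608, 0.794, -0.0, -0.001]
contact_force: [0.0, -0.4, -1.3]
opening: 0.237
```

```bash
python3 -c "
from h import *
st()"
```

```text
t 21.45 pos [ 530.9 -338.    65.4] ang 272.6 r 334.1 F [ 0.03 -0.37 -1.28] Ft(cw push neg) -0.02 Fr 0.37 mom [-0.03  0.03  0.07] q7 1.00
```

>>> drive_tool(
  series=[
    [[1.7,-1.3,0,0,10],[0,0,0,0,10],[0,0,0,0,10]],
  ],
)

```text
clock: 21.75
tool_pos: [0.5333, -0.3399, 0.0667]
eef_rot: [0.608, 0.794, 0.0, 0.0]
contact_force: [-0.4, 0.2, -1.1]
opening: 0.233
```

```bash
python3 - <<'E'
from h import *
st();im=cams.snapshot('wrist');cv2.imwrite('pics/w20.png',im)
c=im[170:240,280:370].astype(float);c=np.clip((c-20)*2.5,0,255).astype(np.uint8)
cv2.imwrite('pics/w20c.png',cv2.resize(c,None,fx=7,fy=7,interpolation=cv2.INTER_CUBIC))
E
```

```text
t 21.75 pos [ 533.3 -339.9   66.7] ang 273.0 r 336.2 F [-0.37  0.21 -1.09] Ft(cw push neg) 0.36 Fr -0.23 mom [-0.08  0.06  0.01] q7 1.00
```

View pics/w20c.png

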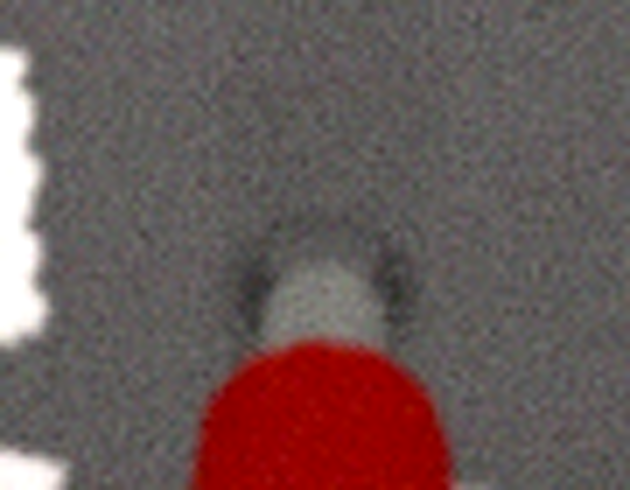

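Pin is central in the socket mouth (pin centre about x 325, ring 240–410 in the crop). Lower it.

>>> drive_tool(
  series=[
    [[0,0,-7,0,10],[0,0,-7,0,10],[0,0,-6,0,10],[0,0,-3,0,10],[0,0,0,0,10],[0,0,0,0,10]],
  ],
)

```text
clock: 22.4
tool_pos: [0.533, -0.3397, 0.0433]
eef_rot: [0.608, 0.794, 0.0, -0.0]
contact_force: [0.1, -0.9, -1.7]
opening: 0.233
```

```bash
python3 -c "
from h import *
st()"
```

```text
t 22.4 pos [ 533.  -339.7   43.3] ang 273.0 r 335.9 F [ 0.06 -0.88 -1.68] Ft(cw push neg) -0.01 Fr 0.88 mom [-0.09  0.05  0.03] q7 1.00
```

>>> drive_tool(
  series=[
    [[0,0,0,0,26],[0,0,0,0,32],[0,0,0,0,45],[0,0,0,0,55],[0,0,0,0,60],[0,0,10,0,60],[0,0,30,0,60],[0,0,40,0,60],[0,0,40,0,60],[0,0,40,0,60]],
  ],
)

```text
clock: 23.4
tool_pos: [0.5329, -0.3397, 0.2059]
eef_rot: [0.608, 0.794, 0.0, 0.0]
contact_force: [0.7, -0.5, -0.9]
opening: 0.682
```

>>> drive_tool(
  series=[
    [[0,-5,10,0,60],[0,0,0,0,60],[0,0,0,0,60]],
  ],
)

```text
clock: 23.7
tool_pos: [0.5324, -0.3442, 0.2126]
eef_rot: [0.608, 0.794, 0.0, -0.001]
contact_force: [-0.3, -0.0, -0.0]
opening: 0.679
```

```bash
python3 - <<'E'
from h import *
st();m=cams.camera_model('wrist');im=cams.snapshot('wrist');cv2.imwrite('pics/w21.png',im)
a=cams.snapshot('scene');cv2.imwrite('pics/s21.png',cv2.resize(a[130:290,160:380],None,fx=3.4,fy=3.4,interpolation=cv2.INTER_CUBIC))
b,g,rr=[im[...,i].astype(int) for i in range(3)]
k=(rr-np.maximum(g,b)>35); k[240:]=0
ys,xs=np.nonzero(k);print(len(xs),xs.min(),xs.max(),ys.min(),ys.max())
for c in [(.534,-.3403)]: print(proj(m,[*c,.1]),proj(m,[*c,.044]))
E
```

```text
t 23.7 pos [ 532.4 -344.2  212.6] ang 272.8 r 340.4 F [-0.27 -0.03 -0.03] Ft(cw push neg) 0.27 Fr 0.01 mom [-0.04  0.07  0.  ] q7 0.96
552 317 338 155 187
[328.12854851 176.04226445] [327.73051463 162.62375292]
```

View pics/w21.png

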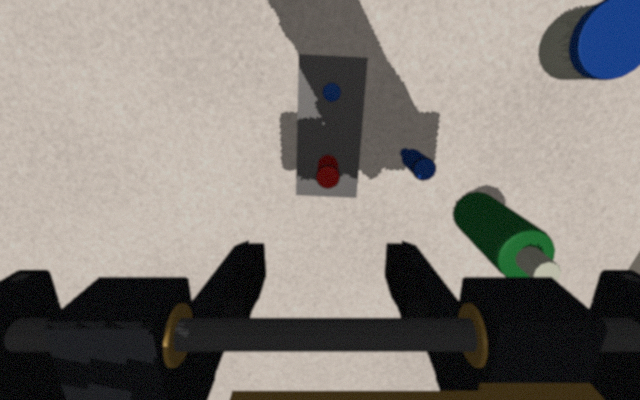

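View pics/s21.png

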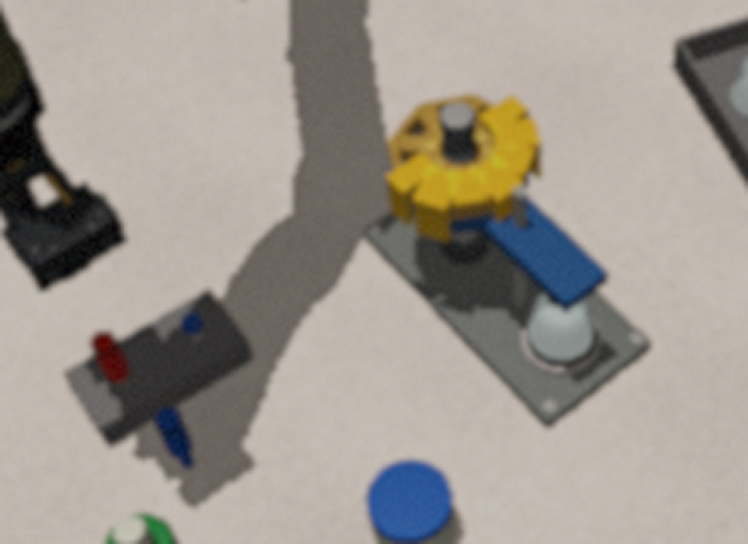

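```bash
python3 -c "
from h import *
print(r.finish_job());st()"
```

```text
the job is handed in; nothing more can be done
None
the job is handed in; nothing more can be done
```

The clamp is pressed and the bar is back in its socket. I handed the job in at about 24 s of the 72 s allowed, and no verdict was reported.

- **Turning:** I took the red bar from the rack and turned the collar clockwise in two bites, moving the bar to a fresh hole in between. The total was about 164 degrees.
- **Clamping force:** I stopped by feel. The sideways push rose from about 4.5 N with the foot free to 7.7–8 N. That suggests roughly 15–18 N on the cup. This is an estimate from the wrist sensor, since the cup force cannot be read directly.
- **Disagreement:** Readings taken with the bar held still were lower than those while it moved. Just before the last small push they implied about 12 N against about 16 N moving. After that push they implied 15–16 N.
- **Last checks:** The pictures show the cup upright under the foot, and the bar upright and fully seated in its own socket. The gripper is open and touching nothing, with the wrist force near zero. I made no contact with the other objects.

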